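# Scoop the good heels from the off-cuts and nest them by shape

## Robot

A 6-joint arm with a two-finger parallel gripper is mounted at the origin on the work surface. World frame = base frame: x ahead of the robot, y to its left, z up, the work surface at z = 0. Lengths are in mm, angles in degrees, forces in N, time in s.
With the tool pointing down it reaches from about 300 to 850 mm from the base axis. Payload 4.2 kg.
Tool frame: the origin (TCP) lies between the finger pads; the fingertips stand 22 mm ahead of it and the grasp point (between the pads) lies 3 mm ahead of it (env.finger_overhang is the distance from the TCP to the fingertips, in mm); z points along the fingers, y is the line along which they close (so a half turn about z gives the same grasp; the last joint's range is limited). The gripper opens to 91 mm and grips with 3 to 60 N. Pads are 32 mm wide; open, the fingers measure 118 mm over their backs; the gripper's body (76 mm by 178 mm) begins 60 mm behind the grasp point.
Start: joints at [-72.193, 18.312, 89.639, -0, 72.044, -1.146], TCP at [186.763, -543.839, 235.976] pointing down, gripper open.
Joint ranges: [-177.97, 177.97], [-48.28, 115.42], [12.27, 149.76], [-77.06, 257.06], [2.81, 150.46], [-146.56, 146.56]. Speed limits (degrees/s): [147.25, 147.25, 180, 180, 180, 180].

## Interface

Orientations are given as [roll, pitch, yaw] about the fixed x, y, z axes, in that order (R = Rz(yaw) Ry(pitch) Rx(roll)).
In Python, from workcell import state, cams, ticket, look_for, outline_of, env gives the robot as it stands.
- The arm moves only by the tool servo_tool, never from a script. Its argument "steps" is a list of rows, each a list of 3 entries, a list of its own where there are three numbers: the closure in counts, from 0 (fully open) to 255 (shut), then the shift along the tool's x, y, z in mm, then the turn, a rotation vector about the tool's x, y, z in rad. A call has exactly 10 rows; each row shifts and turns the commanded pose from where the row before left it, along the tool's axes as they then stand; what a row does not reach is not made up. A row lasts 1/10 s, in which the tool goes at most 50 mm and 8.59 degrees, less where a joint would pass 70% of its speed; a pose out of reach is approached as far as the arm can. A call with a gripper value outside its range is refused whole. The fingers move at their own pace and stop on an object; "squeeze" is the grip in N (left out, the last holds). Time passes only in rows, so rows that do not move let the fingers close, or fill a call up. It gives the time, the measured TCP pose, the force, the opening and the grip force at its end, in the units of the state.
- state(): the state, without advancing time (a new reading comes with each control period).
- cams.grab_frame(name): name is "scene" or "top" or "wrist"; returns a dict with "color" (420x560x3 uint8, red, green, blue), "z_map" (420x560 float32, mm along the optical axis (not along the pixel's ray), 0 where there is no reading), "fovy" (degrees; the focal length in pixels is half the picture's height over the tangent of half this angle, whatever the lens; pixels are square), "cx", "cy" (the principal point, pixels), "eye" and "rotation" of the camera in the world; the wrist camera has in their place "tool_from_camera" (4x4, takes a point from camera to tool coordinates, whose origin is the TCP and whose axes are the flange's). Camera axes: x right, y up, looking along -z (the intrinsics and any distortion apply to the point x, -y, -z); pixel columns grow to the right and rows downward; lengths in mm; the calibration is good to about 2 mm. A picture is of the moment at which its call begins: read the wrist's pose just before it.
- ticket.job_done(): hands the job in; it is judged then, once.
Trained networks look in a picture, given as the dict that the camera call returned (one of the last four; its "shot" number tells which), for a name from the list of things; names that differ only in an ending like _2 or _b are one class to them, and where a whole thing is asked for, a point or a joint stands for the part that bears it (a point fixed in the world has none). Each returns a list of dicts, best first, with "confidence" (0 to 1); they miss things now and then, are a little off and sometimes report something else, mostly with a low value. They report only what shows in the picture. A call takes as long as a camera call.
- look_for(picture, thing): "at" ([column, row] in pixels, amid what is visible of it).
- outline_of(picture, thing): "pixels" (420x560 bool, what is visible of it) and "at" ([column, row] in pixels, amid what is visible of it).
The state is a dict: "time_s": time; "qpos": joint angles; "qvel": joint speeds; "effort": joint torques, N m; "ee_pos": TCP position; "ee_rot": TCP orientation; "force": force on the tool from outside, world axes, zero at the start; "torque": the same for the moment, N m; "gripper_width": finger opening in mm; "gripper_force": force on a finger pad.
Only numpy, scipy, OpenCV 4.12 (cv2) and the standard library are available. Lean on these libraries where they do the work, as an engineer would, in place of code of your own. Each camera call takes 0.05 s, during which the arm holds its last target. There are 200 camera calls.

## Task

Use the wire scoop to lift all the leather heels out of the comb-fronted bin (never lift them out with the fingers), letting the small off-cuts drop back so that every one of them stays in the bin. Then seat every heel flat in a pocket of its own shape, D-shaped heels in D-shaped pockets and block heels in rectangular ones, and leave the scoop lying flat, centred on its rubber mat. Leave the tin, the hammer and the spool where they are.

Things in the scene. Friction and masses are not known exactly. Their poses are not given: they have to be found in the camera images.
- bin: Fixed plywood sorting bin holding heels and off-cuts. Origin on the bench under the middle of the inside. Its x points from the open comb front (at the robot's right, facing roughly world -y) to the closed back wall. Inside 170 mm along x (-85 to +85 mm), 206 mm along y. Side and back walls 60 mm high, 10 mm thick or less.
- bin_ribs (a point): Middle of the bin, at the top of its ribs, 24 mm above the bench. Six ribs run along the bin's x, 17 mm wide, 20 mm high on a 4 mm thick floor, centred at y = +-16, +-48, +-80 mm. Everything lies on the ribs. Between and beside them are seven grooves 15 mm wide, centred at y = 0, +-32, +-64, +-96 mm, open at the front: the scoop's wires slide into them under everything.
- bin_comb (a point): Middle of the comb front's outer face (102 mm before the bin's middle), 24 mm above the bench, same axes as the bin. At the front end of each rib stands a tooth 17 mm wide, 40 mm high above the bench, with a pointed front that guides the wires into the grooves; teeth reach from here 17 mm inward.
- mat: Fixed flat black rubber mat where the scoop belongs, 270 mm along its x, 230 mm along y, 3 mm thick. Origin under its middle on the bench; x points roughly towards the bin (world +y).
- scoop_grip (a point): Middle of the wooden crossbar handle of the loose steel wire scoop (320 g, balances about 50 mm ahead of here). Bar 24 mm along the scoop's x, 84 mm along y, 28 mm high, carried by wires at y = +-30 mm. Scoop axes: x from handle to wire tips, z up. Its underside lies 62 mm below this point. The back plate stands 52 mm ahead: 197 mm wide, 18 mm high, 4 mm thick.
- scoop_tip (a point): Tip of the scoop's middle wire, at its underside, 243 mm ahead of the handle's middle. Seven straight wires 5 mm thick run from the back plate to here, free at the tips, at y = 0, +-32, +-64, +-96 mm; the outer two are doubled to a lip 10 mm high. Pushed fully in, the back plate stands just before the comb and the tips about 5 mm before the bin's back wall.
- scoop_mid (a point): Point of the scoop's underside 114 mm ahead of the handle's middle, 62 mm ahead of the back plate: middle of its whole length. Same axes.
- pocket_round0 (a point): Centre of the floor of a D-shaped pocket, 74 mm along x by 70 mm, straight end to -x, rounded end to +x, 14 mm deep, floor 6 mm above the bench, in a fixed wooden tray 220 x 100 mm, 20 mm high. Its tray has two such pockets 112 mm apart in a row along x. The tray of D-shaped pockets and that of rectangular ones may change places.
- pocket_round1 (a point): Centre of the floor of a D-shaped pocket, 74 mm along x by 70 mm, straight end to -x, rounded end to +x, 14 mm deep, floor 6 mm above the bench, in a fixed wooden tray 220 x 100 mm, 20 mm high. Its tray has two such pockets 112 mm apart in a row along x. The tray of D-shaped pockets and that of rectangular ones may change places.
- pocket_block0 (a point): Centre of the floor of a rectangular pocket, 74 mm along x by 56 mm, 14 mm deep, floor 6 mm above the bench, in a fixed wooden tray 220 x 100 mm, 20 mm high. Its tray has two such pockets 112 mm apart in a row along x. The tray of D-shaped pockets and that of rectangular ones may change places.
- pocket_block1 (a point): Centre of the floor of a rectangular pocket, 74 mm along x by 56 mm, 14 mm deep, floor 6 mm above the bench, in a fixed wooden tray 220 x 100 mm, 20 mm high. Its tray has two such pockets 112 mm apart in a row along x. The tray of D-shaped pockets and that of rectangular ones may change places.
- round1_c (a point): Centre (half-way up) of a stacked-leather heel with a rounded end, D-shaped seen from above: 66 mm along its x, 62 mm wide, 36 mm high; flat end at x = -33 mm, rounded end (radius 31 mm) towards +x. About 90 g. May be absent.
- block1_c (a point): Centre (half-way up) of a rectangular stacked-leather block heel: 66 mm along its x, 48 mm wide, 36 mm high. About 90 g. May be absent.
- round2_c (a point): Centre (half-way up) of a stacked-leather heel with a rounded end, D-shaped seen from above: 66 mm along its x, 62 mm wide, 36 mm high; flat end at x = -33 mm, rounded end (radius 31 mm) towards +x. About 90 g. May be absent.
- block2_c (a point): Centre (half-way up) of a rectangular stacked-leather block heel: 66 mm along its x, 48 mm wide, 36 mm high. About 90 g. May be absent.
- chip0_center (a point): Centre of an off-cut: a dark leather plug, 19 mm across and 18 mm high, 12 g. It falls between the scoop's wires (27 mm gaps) but not into the bin's grooves.
- chip1_center (a point): Centre of an off-cut: a dark leather plug, 19 mm across and 18 mm high, 12 g. It falls between the scoop's wires (27 mm gaps) but not into the bin's grooves.
- chip2_center (a point): Centre of an off-cut: a dark leather plug, 19 mm across and 18 mm high, 12 g. It falls between the scoop's wires (27 mm gaps) but not into the bin's grooves.
- chip3_center (a point): Centre of an off-cut: a dark leather plug, 19 mm across and 18 mm high, 12 g. It falls between the scoop's wires (27 mm gaps) but not into the bin's grooves.
- chip4_center (a point): Centre of an off-cut: a dark leather plug, 19 mm across and 18 mm high, 12 g. It falls between the scoop's wires (27 mm gaps) but not into the bin's grooves.
- chip5_center (a point): Centre of an off-cut: a dark leather plug, 19 mm across and 18 mm high, 12 g. It falls between the scoop's wires (27 mm gaps) but not into the bin's grooves.
- tin: Bystander: metal tin, 66 mm across, 70 mm high. Origin under its middle.
- hammer: Bystander: hammer lying on the bench. Origin under its middle.
- spool: Bystander: white empty thread spool standing upright, 56 mm across, 74 mm high. Origin under its middle.

How it is judged (in metres and radians):
On the way:
1. At least one heel lies in the scoop, carried up clear of the bin (((x of round1_c in the frame of scoop_mid between -0.065 and 0.14 m and y of round1_c in the frame of scoop_mid between -0.11 and 0.11 m and z of round1_c in the frame of scoop_mid between 0 and 0.06 m and height (world z) of round1_c above 0.1 m) or (x of round2_c in the frame of scoop_mid between -0.065 and 0.14 m and y of round2_c in the frame of scoop_mid between -0.11 and 0.11 m and z of round2_c in the frame of scoop_mid between 0 and 0.06 m and height (world z) of round2_c above 0.1 m) or (x of block1_c in the frame of scoop_mid between -0.065 and 0.14 m and y of block1_c in the frame of scoop_mid between -0.11 and 0.11 m and z of block1_c in the frame of scoop_mid between 0 and 0.06 m and height (world z) of block1_c above 0.1 m) or (x of block2_c in the frame of scoop_mid between -0.065 and 0.14 m and y of block2_c in the frame of scoop_mid between -0.11 and 0.11 m and z of block2_c in the frame of scoop_mid between 0 and 0.06 m and height (world z) of block2_c above 0.1 m))), for 0.2 s.
At the end, for the whole second after the job is handed in: Every heel present lies flat (within 0.12 rad) and at rest on the floor of a pocket of its own shape, within 8 mm of the pocket's centre and 0.2 rad of its direction; all six off-cuts are inside the bin; the scoop rests flat on the mat, its middle within 50 mm of the mat's middle ((horizontal distance between round1_c and pocket_round0 below 0.008 m or horizontal distance between round1_c and pocket_round1 below 0.008 m) and z of round1_c in the frame of pocket_round0 between 0.012 and 0.023 m and (angle between round1_c's own z axis and vertical below 0.12 rad or angle between round1_c's own z axis and vertical above 3.02159 rad) and angle between the x axis of each of round1_c, round2_c and the x axis of pocket_round0, either way round below 0.2 rad and linear speed of each of round1, round2, block1, block2, scoop below 0.02 m/s and (horizontal distance between round2_c and pocket_round0 below 0.008 m or horizontal distance between round2_c and pocket_round1 below 0.008 m) and z of round2_c in the frame of pocket_round0 between 0.012 and 0.023 m and (angle between round2_c's own z axis and vertical below 0.12 rad or angle between round2_c's own z axis and vertical above 3.02159 rad) and (horizontal distance between block1_c and pocket_block0 below 0.008 m or horizontal distance between block1_c and pocket_block1 below 0.008 m) and z of block1_c in the frame of pocket_block0 between 0.012 and 0.023 m and (angle between block1_c's own z axis and vertical below 0.12 rad or angle between block1_c's own z axis and vertical above 3.02159 rad) and angle between the x axis of each of block1_c, block2_c and the x axis of pocket_block0, either way round below 0.2 rad and (horizontal distance between block2_c and pocket_block0 below 0.008 m or horizontal distance between block2_c and pocket_block1 below 0.008 m) and z of block2_c in the frame of pocket_block0 between 0.012 and 0.023 m and (angle between block2_c's own z axis and vertical below 0.12 rad or angle between block2_c's own z axis and vertical above 3.02159 rad) and x of chip0_center in the frame of bin between -0.103 and 0.086 m and y of chip0_center in the frame of bin between -0.104 and 0.104 m and height (world z) of each of chip0_center, chip1_center, chip2_center, chip3_center, chip4_center, chip5_center below 0.09 m and x of chip1_center in the frame of bin between -0.103 and 0.086 m and y of chip1_center in the frame of bin between -0.104 and 0.104 m and x of chip2_center in the frame of bin between -0.103 and 0.086 m and y of chip2_center in the frame of bin between -0.104 and 0.104 m and x of chip3_center in the frame of bin between -0.103 and 0.086 m and y of chip3_center in the frame of bin between -0.104 and 0.104 m and x of chip4_center in the frame of bin between -0.103 and 0.086 m and y of chip4_center in the frame of bin between -0.104 and 0.104 m and x of chip5_center in the frame of bin between -0.103 and 0.086 m and y of chip5_center in the frame of bin between -0.104 and 0.104 m and horizontal distance between scoop_mid and mat below 0.05 m and height (world z) of scoop_mid below 0.012 m and angle between scoop_mid's own z axis and vertical below 0.08 rad); the robot touches nothing.
It fails at once if A heel is lifted in or out of the bin with the fingers instead of the scoop ((x of round1_c in the frame of bin between -0.09 and 0.085 m and y of round1_c in the frame of bin between -0.103 and 0.103 m and z of round1_c in the frame of bin between 0.062 and 0.12 m and contact force between the fingers and round1 above 0.5 N) or (x of round2_c in the frame of bin between -0.09 and 0.085 m and y of round2_c in the frame of bin between -0.103 and 0.103 m and z of round2_c in the frame of bin between 0.062 and 0.12 m and contact force between the fingers and round2 above 0.5 N) or (x of block1_c in the frame of bin between -0.09 and 0.085 m and y of block1_c in the frame of bin between -0.103 and 0.103 m and z of block1_c in the frame of bin between 0.062 and 0.12 m and contact force between the fingers and block1 above 0.5 N) or (x of block2_c in the frame of bin between -0.09 and 0.085 m and y of block2_c in the frame of bin between -0.103 and 0.103 m and z of block2_c in the frame of bin between 0.062 and 0.12 m and contact force between the fingers and block2 above 0.5 N)).
It fails at once if The tin, hammer or spool is shifted by more than 3 cm (distance of any of tin, hammer, spool from where it was at the start of the episode above 0.03 m).
Of round1, round2, block1, block2 only 3 to 4 are there at a start; the rules pass over those that are not, and their reading is None.
At some moment in a run one of round1, round2, block1, block2 may be knocked a few centimetres aside while the robot is not near it.
It also fails if it takes over 210 s, if anything falls off the work surface, if the arm or the gripper's body presses on something with over 40 N, if the wrist force passes 120 N, or if a joint passes its speed limit or range.

## Working session

There is one attempt and no reset: what is moved stays moved. The work goes in short steps, Python scripts to look and compute and a tool call to move; the robot and the scene stay as the last step left them, time stands still between calls to the robot, and variables do not carry over. Pictures are saved under pics/ and viewed, at most 14 in all, crops included, and the job is handed in when it is done.

Besides the shell and the picture viewer there is one more tool, called after "Emit:" in YAML: its name, and indented under it one key for each argument. servo_tool: Moves the arm, as the interface text tells. Its arguments: {"type":"object","properties":{"steps":{"type":"array","items":{"type":"array"}},"squeeze":{"type":"number"}},"required":["steps"]}

```bash
mkdir -p pics; ls; cat > h.py <<'E'
import numpy as np, cv2
from scipy.spatial.transform import Rotation as Ro
from workcell import state, cams, ticket, look_for, outline_of, env
def T(s):
    M=np.eye(4); M[:3,:3]=Ro.from_euler('xyz',s['ee_rot'],degrees=True).as_matrix(); M[:3,3]=s['ee_pos']; return M
def grab(n):
    s=state(); p=cams.grab_frame(n)
    if n=='wrist': M=T(s)@np.array(p['tool_from_camera'])
    else:
        M=np.eye(4); M[:3,:3]=np.array(p['rotation']); M[:3,3]=p['eye']
    p['M']=M; return p
def cloud(p):
    h,w=p['z_map'].shape; f=h/2/np.tan(np.radians(p['fovy'])/2)
    v,u=np.mgrid[:h,:w]; z=p['z_map']
    c=np.stack([(u-p['cx'])/f*z,-(v-p['cy'])/f*z,-z],-1)
    W=c@p['M'][:3,:3].T+p['M'][:3,3]; W[z<=0]=np.nan; return W
def save(p,n): cv2.imwrite('pics/'+n,p['color'][:,:,::-1])
E
python3 - <<'E'
from h import *
s=state(); print(s)
for n in ['top','scene','wrist']:
    p=grab(n); print(n,{k:v for k,v in p.items() if k not in('color','z_map','M')}); save(p,n+'0.png')
E
```

```text
pics
{'time_s': 0.0, 'qpos': array([-7.21928961e+01,  1.83508910e+01,  8.97048234e+01, -3.97218378e-04,
        7.20434771e+01, -1.14591275e+00]), 'qvel': array([-0.09963113,  0.04417581,  0.12846212,  0.00510571, -0.00301274,
       -0.1101241 ]), 'effort': array([ 2.63977759e-03, -4.12460375e+01, -2.31970865e+01,  7.29299197e-02,
        4.57563624e-02, -1.58644666e-04]), 'ee_pos': array([ 186.61583089, -543.39488298,  235.13848646]), 'ee_rot': array([-1.79900821e+02, -1.60610945e-03,  1.89531381e+01]), 'force': array([ 0.13197817,  0.23978453, -0.31553172]), 'torque': array([-0.00280124, -0.02696977, -0.06480397]), 'gripper_force': 0.0, 'gripper_width': 91.26553502412493}
top {'fovy': 43.45262123641102, 'cx': 286.45507807714046, 'cy': 209.87716615086046, 'eye': array([ 284.4366151 ,  -45.81399217, 1432.26746396]), 'rotation': array([ 11.2297641 ,   0.95329799, -91.68943627]), 'shot': 1}
scene {'fovy': 55.436229263178426, 'cx': 281.6290385587818, 'cy': 212.45425137057367, 'eye': array([952.74920638,  39.36545923, 758.18243281]), 'rotation': array([ 3.17165697e+01, -3.21247998e-02,  1.03000209e+02]), 'shot': 2}
wrist {'fovy': 65.27954883869639, 'cx': 279.0962615379169, 'cy': 203.51150567150063, 'tool_from_camera': array([[-1.18387714e-04,  9.55902820e-01,  2.93683138e-01,
         8.34356638e+01],
       [ 9.99999762e-01,  3.12953516e-04, -6.15511888e-04,
        -9.26127938e-01],
       [-6.80278720e-04,  2.93682995e-01, -9.55902629e-01,
        -1.48559008e+02],
       [ 0.00000000e+00,  0.00000000e+00,  0.00000000e+00,
         1.00000000e+00]]), 'shot': 3}
```

```bash
sed -i "s/M\[:3,:3\]=np.array(p\['rotation'\])/M[:3,:3]=Ro.from_euler('xyz',p['rotation'],degrees=True).as_matrix()/" h.py
python3 - <<'E'
from h import *
p=grab('top'); W=cloud(p); f=420/2/np.tan(np.radians(p['fovy'])/2)
for n in ['bin','bin_ribs','bin_comb','mat','scoop_grip','scoop_tip','scoop_mid','pocket_round0','pocket_block0','round1_c','block1_c','chip0_center','tin','hammer','spool']:
    for d in look_for(p,n):
        u,v=d['at']; q=W[int(v),int(u)]
        if d['confidence']>.25: print(n,round(d['confidence'],2),np.round(d['at']),np.round(q))
q=W[::30,::40,2]; print(np.round(q))
E
```

```text
bin 0.87 [188. 234.] [513. 245.   5.]
bin_ribs 0.97 [186. 232.] [516. 247.   5.]
bin_comb 0.87 [185. 230.] [523. 249.  13.]
mat 0.84 [292. 224.] [530. -42.  -1.]
mat 0.69 [396. 201.] [ 580. -327.   23.]
scoop_grip 0.59 [334. 210.] [ 565. -162.   -1.]
scoop_tip 0.95 [332. 210.] [ 568. -157.   -1.]
scoop_mid 0.88 [322. 216.] [ 551. -128.    4.]
pocket_round0 0.68 [402. 246.] [ 459. -338.   20.]
pocket_block0 0.93 [396. 201.] [ 581. -331.   18.]
pocket_block0 0.46 [177. 231.] [515. 263.  48.]
pocket_block0 0.32 [404. 246.] [ 456. -341.   19.]
round1_c 0.58 [172. 252.] [457. 273.  59.]
block1_c 0.76 [170. 210.] [570. 279.  60.]
chip0_center 0.7 [202. 210.] [568. 194.  59.]
chip0_center 0.38 [210. 228.] [521. 175.  41.]
tin 0.75 [327. 149.] [ 721. -145.   72.]
hammer 0.56 [265. 148.] [742.  24.  26.]
spool 0.36 [185. 229.] [523. 249.  13.]
[[-609. -610. -630. -640. -655. -667. -654. -666. -669. -699. -697. -705.
  -709. -730.]
 [-753. -749. -752. -742. -760. -752. -747. -747. -757. -757. -739. -755.
  -752. -742.]
 [-763. -753. -753. -746. -765. -750. -750. -748. -756. -746. -754. -762.
 
[... 293 characters left out ...]
.   -2.    0.    4.    3.    1.    1.    0.    2.   -0.   -4.
    -2.    1.]
 [  -2.   -2.   -4.    0.   58.   62.    1.    3.   -2.   27.   23.    0.
     1.    1.]
 [   4.   -3.    2.   -1.   25.   61.    1.    6.    3.    4.   16.   16.
    -2.    4.]
 [   5.    3.    0.    0.   57.   59.    3.   -2.    2.    1.    0.    1.
    -1.   -1.]
 [  51.   51.   -0.   -1.    2.   -2.   -6.    2.   -0.   -2.   -3.    2.
     0.    3.]
 [  50.   84.   -1.   -0.    2.   -3.    0.    2.    1.   -4.   -1.   -1.
     8.    4.]
 [  88.   -0.   -3.   -3.   -1.   -5.    5.    2.   -4.    3.   -1.   -2.
    -1.  334.]
 [  -1.   -4.    3.   -2.    1.   -2.  241.  486.  648.  756.  741.    1.
   614.  648.]]
```

View pics/top0.png

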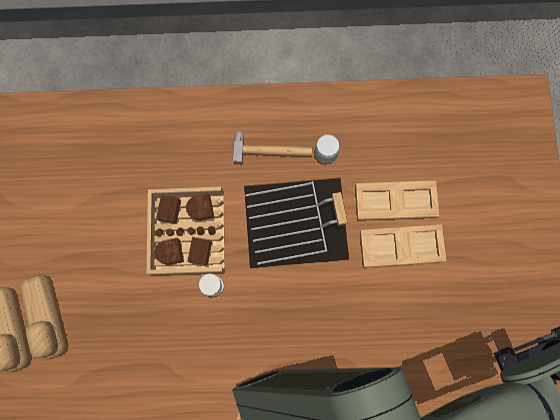

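View pics/scene0.png

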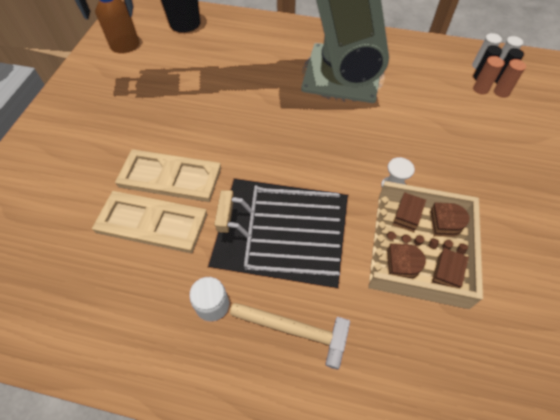

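```bash
cat >> h.py <<'E'
from scipy.linalg import logm, expm
def pose(x,y,z,yaw=0,R=None):
    M=np.eye(4); M[:3,:3]=Ro.from_euler('xyz',[180,0,yaw],degrees=True).as_matrix() if R is None else R; M[:3,3]=[x,y,z]; return M
def step(A,B,n):
    D=expm(np.real(logm(np.linalg.inv(A)@B))/n)
    print('rows',n,np.round(D[:3,3],1).tolist(),np.round(Ro.from_matrix(D[:3,:3]).as_rotvec(),4).tolist())
def proj(p,P):
    f=420/2/np.tan(np.radians(p['fovy'])/2); c=(np.atleast_2d(P)-p['M'][:3,3])@p['M'][:3,:3]
    return np.stack([p['cx']-f*c[:,0]/c[:,2],p['cy']+f*c[:,1]/c[:,2]],-1)
def onplane(p,uv,z):
    f=420/2/np.tan(np.radians(p['fovy'])/2); uv=np.atleast_2d(uv)
    d=np.stack([(uv[:,0]-p['cx'])/f,-(uv[:,1]-p['cy'])/f,-np.ones(len(uv))],-1)@p['M'][:3,:3].T
    e=p['M'][:3,3]; return e+d*((z-e[2])/d[:,2])[:,None]
E
python3 - <<'E'
from h import *
step(T(state()),pose(510,-100,370,0),10)
step(pose(510,-100,370,0),pose(480,190,370,0),10)
E
```

```text
rows 10 [40.0, -38.0, -13.4] [0.0, -0.0, 0.0331]
rows 10 [-3.0, -29.0, 0.0] [0.0, 0.0, 0.0]
```

Emit:
servo_tool:
  steps:
    - [0, [40, -38, -13], [0, 0, 0.033]]
    - [0, [40, -38, -13], [0, 0, 0.033]]
    - [0, [40, -38, -13], [0, 0, 0.033]]
    - [0, [40, -38, -13], [0, 0, 0.033]]
    - [0, [40, -38, -13], [0, 0, 0.033]]
    - [0, [40, -38, -13], [0, 0, 0.033]]
    - [0, [40, -38, -13], [0, 0, 0.033]]
    - [0, [40, -38, -13], [0, 0, 0.033]]
    - [0, [40, -38, -13], [0, 0, 0.033]]
    - [0, [40, -38, -13], [0, 0, 0.033]]

```text
time_s: 1.95
ee_pos: [472.5, -150.2, 351.5]
ee_rot: [180.0, -0.1, -0.0]
force: [1.4, -1.5, 0.1]
gripper_width: 91.2
gripper_force: 0.0
```

```bash
python3 - <<'E'
from h import *
import pickle
s=state(); print(s['ee_pos'],s['ee_rot'],s['qpos'])
p=grab('wrist'); save(p,'w1.png'); pickle.dump(p,open('w1.pkl','wb'))
for n in ['mat','scoop_grip','scoop_tip','scoop_mid','pocket_round0','pocket_block0']:
    for d in look_for(p,n):
        if d['confidence']>.25: print(n,round(d['confidence'],2),np.round(d['at']),np.round(onplane(p,d['at'],{'scoop_grip':79,'pocket_round0':6,'pocket_block0':6}.get(n,3))))
E
```

```text
[ 472.54264471 -150.15006877  351.49931985] [ 1.79964230e+02 -5.06565493e-02 -1.41815064e-02] [-1.89456253e+01  7.97584356e+00  8.69917297e+01 -1.74678075e-02
  8.49729054e+01  7.10700936e+01]
mat 0.97 [208. 113.] [[541. -45.   3.]]
mat 0.51 [406. 169.] [[ 458. -345.    3.]]
scoop_grip 0.86 [236. 112.] [[545. -97.  79.]]
scoop_tip 0.65 [233. 107.] [[550. -83.   3.]]
scoop_mid 0.91 [234. 113.] [[542. -84.   3.]]
scoop_mid 0.74 [407. 169.] [[ 458. -346.    3.]]
pocket_round0 0.73 [410. 169.] [[ 459. -350.    6.]]
pocket_block0 0.68 [414.  79.] [[ 588. -341.    6.]]
```

View pics/w1.png

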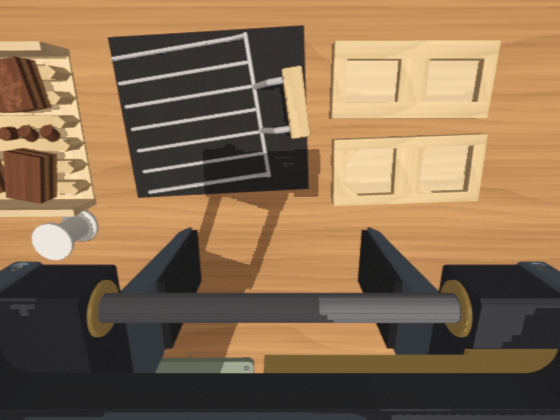

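```bash
cat >> h.py <<'E'
from scipy.optimize import minimize
def seg(a,b,n): return np.linspace(a,b,n)
def scoop_pts(z0):
    L=[]
    for y in np.arange(-3,4)*32:
        L.append(np.c_[np.linspace(56,243,60),np.full(60,y),np.full(60,z0+(10 if abs(y)>90 else 5))])
    L.append(np.c_[np.full(60,52),np.linspace(-97,97,60),np.full(60,z0+18)])
    return np.vstack(L)
def fit2d(p,mask,pts,x0):  # pts local; pose x,y,yaw(deg): maximise overlap of model with blurred mask both ways
    D=cv2.distanceTransform((~mask).astype(np.uint8),cv2.DIST_L2,5); D=np.minimum(D,12)
    def c(q):
        t=np.radians(q[2]); R=np.array([[np.cos(t),-np.sin(t)],[np.sin(t),np.cos(t)]])
        P=pts.copy(); P[:,:2]=pts[:,:2]@R.T+q[:2]
        uv=proj(p,P).astype(np.float32)
        return float(np.mean(cv2.remap(D,uv[:,:1],uv[:,1:],cv2.INTER_LINEAR,borderValue=12)**2))
    best=None
    for dx in(-8,0,8):
        for dy in(-8,0,8):
            for da in(-3,0,3):
                r=minimize(c,np.array(x0)+[dx,dy,da],method='Nelder-Mead',options=dict(initial_simplex=np.array(x0)+[dx,dy,da]+np.array([[0,0,0],[6,0,0],[0,6,0],[0,0,3]])))
                if best is None or r.fun<best.fun: best=r
    return best.x,best.fun
E
cat > sc.py <<'E'
from h import *
import pickle,sys
p=pickle.load(open('w1.pkl','rb')); c=p['color'].astype(int); W=cloud(p)
m=(np.ptp(c,axis=2)<25)&(c.min(2)>95); 
box=np.zeros_like(m); box[25:200,105:310]=1; m&=box
hs=(np.ptp(c,axis=2)>40)&(c[:,:,0]>150); hb=np.zeros_like(m); hb[60:142,278:314]=1
hs&=hb&(W[:,:,2]>45); n,l,st,ce=cv2.connectedComponentsWithStats(hs.astype(np.uint8)); k=1+np.argmax(st[1:,4])
H=W[l==k]; top=H[H[:,2]>np.nanpercentile(H[:,2],30)]
print('wire px',m.sum(),'handle px',st[k],'z',np.nanpercentile(H[:,2],[5,50,95]))
uv=np.argwhere(l==k)[:,::-1].astype(float); Q=onplane(p,uv,79)[:,:2].astype(np.float32)
r=cv2.minAreaRect(Q); print('handle rect',r)
print(fit2d(p,m,scoop_pts(3),[r[0][0],r[0][1],97]))
E
python3 sc.py
```

```text
wire px 4481 handle px [ 282   66   28   73 1383] z [77.06265284 78.71107643 80.07563338]
handle rect ((555.7846069335938, -170.43663024902344), (83.3984146118164, 24.3612117767334), 8.992242813110352)
(array([ 555.35213968, -172.73546945,   98.43940175]), np.float64(0.016541507095098495))
```

Emit:
servo_tool:
  steps:
    - [0, [0, -40, 0], [0, 0, 0]]
    - [0, [0, -40, 0], [0, 0, 0]]
    - [0, [0, -40, 0], [0, 0, 0]]
    - [0, [0, -40, 0], [0, 0, 0]]
    - [0, [0, -40, 0], [0, 0, 0]]
    - [0, [0, -40, 0], [0, 0, 0]]
    - [0, [0, -40, 0], [0, 0, 0]]
    - [0, [0, -40, 0], [0, 0, 0]]
    - [0, [0, -40, 0], [0, 0, 0]]
    - [0, [0, -20, 0], [0, 0, 0]]

```text
time_s: 3.3
ee_pos: [471.3, 229.1, 350.2]
ee_rot: [-180.0, 0.0, 0.0]
force: [-0.1, -0.5, -0.5]
gripper_width: 91.2
gripper_force: 0.0
```

```bash
python3 - <<'E'
from h import *
import pickle
s=state(); print(s['ee_pos'],s['ee_rot'],s['qpos'])
p=grab('wrist'); save(p,'w2.png'); 
for n in ['bin','bin_ribs','bin_comb','round1_c','block1_c','chip0_center','spool']:
    for d in look_for(p,n):
        if d['confidence']>.25: print(n,round(d['confidence'],2),np.round(d['at']),np.round(onplane(p,d['at'],{'bin':0,'bin_ribs':24,'bin_comb':24,'chip0_center':33,'spool':40}.get(n,42))))
p['ol']={n:outline_of(p,n) for n in ['bin']}
pickle.dump(p,open('w2.pkl','wb'))
E
```

```text
[471.26016227 229.09889988 350.23015683] [-1.79974183e+02  3.35110563e-02  3.63963109e-02] [2.46463241e+01 1.07355083e+01 8.37659064e+01 3.75419582e-02
 8.55183022e+01 1.14606995e+02]
bin 0.62 [266. 122.] [[528. 249.   0.]]
bin_ribs 0.95 [270. 122.] [[529. 243.  24.]]
bin_ribs 0.33 [218. 131.] [[516. 317.  24.]]
bin_comb 0.93 [268. 122.] [[528. 246.  24.]]
round1_c 0.56 [242. 174.] [[458. 282.  42.]]
block1_c 0.78 [232.  84.] [[578. 291.  42.]]
block1_c 0.69 [270. 122.] [[530. 243.  42.]]
block1_c 0.67 [489. 113.] [[541. -52.  42.]]
chip0_center 0.55 [323. 132.] [[515. 168.  33.]]
spool 0.59 [240. 175.] [[456. 286.  40.]]
spool 0.55 [318. 236.] [[362. 171.  40.]]
```

View pics/w2.png

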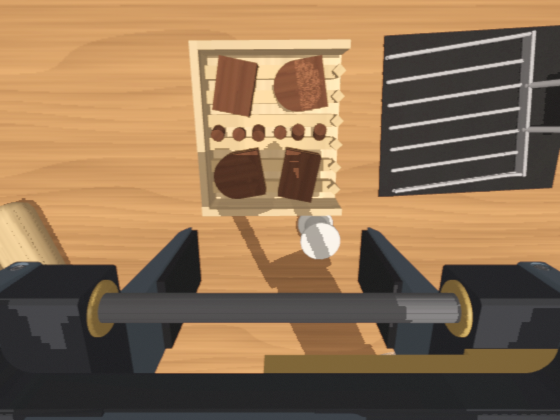

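```bash
cat > bn.py <<'E'
from h import *
import pickle
p=pickle.load(open('w2.pkl','rb')); c=p['color'].astype(int); W=cloud(p)
light=(c[:,:,0]>130)|((c[:,:,0]-c[:,:,2]>45)&(c[:,:,1]>85))
box=np.zeros(light.shape,bool); box[35:220,180:355]=1
w=light&box&(abs(W[:,:,2]-60)<7)
w=cv2.morphologyEx(w.astype(np.uint8),cv2.MORPH_OPEN,np.ones((3,3),np.uint8))
n,l,st,ce=cv2.connectedComponentsWithStats(w); k=1+np.argmax(st[1:,4]); print(st[k])
w=l==k
uv=np.argwhere(w)[:,::-1].astype(float); Q=onplane(p,uv,60)[:,:2].astype(np.float32)
print(cv2.minAreaRect(Q))
v=p['color'].copy(); v[w]=[0,255,0]
# line fits of the inner wall faces: per-wall PCA centre lines
for nm,sel in {'far':uv[:,1]<60,'near':uv[:,1]>195,'back':(uv[:,0]<215)&(uv[:,1]>65)&(uv[:,1]<190)}.items():
    q=Q[sel]; L=cv2.fitLine(q,cv2.DIST_HUBER,0,.01,.01).ravel(); print(nm,len(q),q.mean(0),np.degrees(np.arctan2(L[1],L[0])),np.percentile((q-q.mean(0))@[-L[1],L[0]],[2,98]), np.percentile((q-q.mean(0))@[L[0],L[1]],[0,100]))
t=light&box&(abs(W[:,:,2]-40)<5); v[t&~w]=[255,0,0]
cv2.imwrite('pics/bin.png',cv2.resize(v[30:240,170:370],None,fx=3,fy=2.8,interpolation=cv2.INTER_CUBIC)[:,:,::-1])
E
python3 bn.py
```

```text
[ 189   39  162  177 4062]
((514.9335327148438, 241.07098388671875), (225.77967834472656, 196.61021423339844), 0.29147014021873474)
far 1666 [621.61597 246.90034] -89.23662 [-11.17784338   6.14483223] [-93.0607605  103.55686951]
near 1214 [408.90637 246.74715] 89.16665 [-15.88304865   7.2716579 ] [-104.63572693   91.67303467]
back 1080 [523.71216 333.4778 ] 0.3143337 [-5.50217338  5.49996765] [-83.31469727  74.18286133]
```

View pics/bin.png

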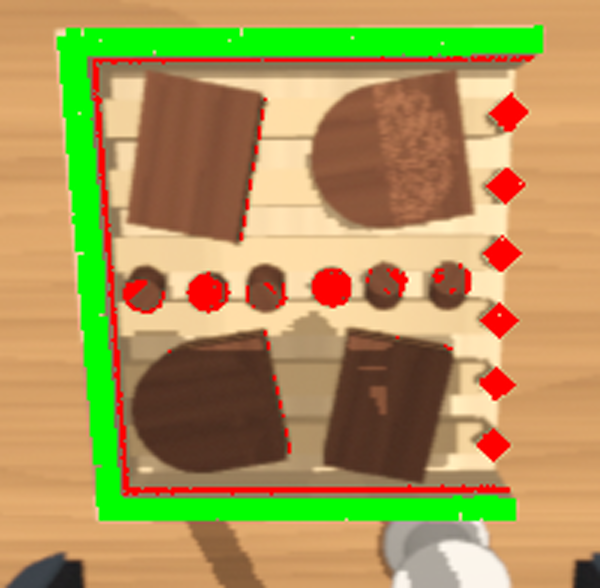

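```bash
cat >> bn.py <<'E'
t[:, :325]=0; t&=light
n,l,st,ce=cv2.connectedComponentsWithStats(cv2.morphologyEx(t.astype(np.uint8),cv2.MORPH_OPEN,np.ones((3,3),np.uint8)))
C=np.array([onplane(p,ce[i],40)[0] for i in range(1,n) if st[i,4]>25]); print(np.round(C,1))
q=np.polyfit(C[:,0],C[:,1],1); print('teeth line deg',np.degrees(np.arctan(q[0])),C.mean(0))
# chips, heels
for nm,th,z in [('heel',60,60)]:
    m=box&~light&(abs(W[:,:,2]-60)<5); m=cv2.morphologyEx(m.astype(np.uint8),cv2.MORPH_OPEN,np.ones((5,5),np.uint8))
    n,l,st,ce=cv2.connectedComponentsWithStats(m)
    for i in range(1,n):
        if st[i,4]>300:
            r=cv2.minAreaRect(onplane(p,np.argwhere(l==i)[:,::-1].astype(float),60)[:,:2].astype(np.float32)); print(st[i,4],np.round(r[0],1),np.round(r[1],1),round(r[2],1))
E
python3 bn.py
```

```text
[ 189   39  162  177 4062]
((514.9335327148438, 241.07098388671875), (225.77967834472656, 196.61021423339844), 0.29147014021873474)
far 1666 [621.61597 246.90034] -89.23662 [-11.17784338   6.14483223] [-93.0607605  103.55686951]
near 1214 [408.90637 246.74715] 89.16665 [-15.88304865   7.2716579 ] [-104.63572693   91.67303467]
back 1080 [523.71216 333.4778 ] 0.3143337 [-5.50217338  5.49996765] [-83.31469727  74.18286133]
[[594.9 151.8  40. ]
 [563.2 151.7  40. ]
 [531.6 151.4  40. ]
 [499.5 151.   40. ]
 [468.1 150.6  40. ]
 [436.1 150.6  40. ]]
teeth line deg 0.48192159185700006 [515.57246125 151.17738377  40.        ]
1507 [458.6 203.1] [46.8 66.5] 79.1
1858 [458.4 286.1] [62.1 65.9] 9.6
```

```bash
python3 - <<'E'
from h import *
A=T(state()); B=pose(555.4,-172,180,8.6); step(A,B,9); 
E
```

```text
rows 9 [6.4, 44.9, 19.0] [0.0, -0.0, -0.0168]
```

Emit:
servo_tool:
  steps:
    - [0, [6.4, 45, 19], [0, 0, -0.0168]]
    - [0, [6.4, 45, 19], [0, 0, -0.0168]]
    - [0, [6.4, 45, 19], [0, 0, -0.0168]]
    - [0, [6.4, 45, 19], [0, 0, -0.0168]]
    - [0, [6.4, 45, 19], [0, 0, -0.0168]]
    - [0, [6.4, 45, 19], [0, 0, -0.0168]]
    - [0, [6.4, 45, 19], [0, 0, -0.0168]]
    - [0, [6.4, 45, 19], [0, 0, -0.0168]]
    - [0, [6.4, 45, 19], [0, 0, -0.0168]]
    - [0, [0, 0, 0], [0, 0, 0]]

```text
time_s: 4.75
ee_pos: [555.7, -176.9, 176.6]
ee_rot: [180.0, 0.2, 8.4]
force: [-0.7, 1.1, -0.3]
gripper_width: 91.4
gripper_force: 0.0
```

```bash
python3 - <<'E'
from h import *
s=state(); A=T(s); print(s['ee_pos'],s['ee_rot']); B=pose(555.4,-172,68,8.6); step(A,B,8)
p=grab('wrist'); save(p,'w3.png'); c=p['color'].astype(int); W=cloud(p)
m=(np.ptp(c,axis=2)>40)&(c[:,:,0]>140)&(abs(W[:,:,2]-79)<5)&(np.hypot(W[:,:,0]-555,W[:,:,1]+172)<60)
uv=np.argwhere(m)[:,::-1].astype(float); print(len(uv), cv2.minAreaRect(onplane(p,uv,79)[:,:2].astype(np.float32)))
E
```

```text
[ 555.65612037 -176.94053656  176.64872561] [179.98563697   0.21768223   8.37886052]
rows 8 [0.1, -0.6, 13.6] [0.0, 0.0005, -0.0005]
2848 ((556.7335205078125, -170.17547607421875), (82.6175537109375, 23.5026798248291), 9.385897636413574)
```

Emit:
servo_tool:
  steps:
    - [0, [0.2, -0.8, 13.5], [0, 0, -0.001]]
    - [0, [0.2, -0.8, 13.5], [0, 0, -0.001]]
    - [0, [0.2, -0.8, 13.5], [0, 0, -0.001]]
    - [0, [0.2, -0.8, 13.5], [0, 0, -0.001]]
    - [0, [0.2, -0.8, 13.5], [0, 0, -0.001]]
    - [0, [0.2, -0.8, 13.5], [0, 0, -0.001]]
    - [0, [0.2, -0.8, 13.5], [0, 0, -0.001]]
    - [0, [0.2, -0.8, 13.5], [0, 0, -0.001]]
    - [0, [0, 0, 0], [0, 0, 0]]
    - [0, [0, 0, 0], [0, 0, 0]]

```text
time_s: 5.8
ee_pos: [557.0, -164.9, 72.0]
ee_rot: [180.0, -0.0, 9.2]
force: [-0.0, 0.3, 0.1]
gripper_width: 91.0
gripper_force: 0.0
```

Emit:
servo_tool:
  squeeze: 60
  steps:
    - [255, [0, 0, 0], [0, 0, 0]]
    - [255, [0, 0, 0], [0, 0, 0]]
    - [255, [0, 0, 0], [0, 0, 0]]
    - [255, [0, 0, 0], [0, 0, 0]]
    - [255, [0, 0, 0], [0, 0, 0]]
    - [255, [0, 0, 0], [0, 0, 0]]
    - [255, [0, 0, 0], [0, 0, 0]]
    - [255, [0, 0, 0], [0, 0, 0]]
    - [255, [0, 0, 0], [0, 0, 0]]
    - [255, [0, 0, 0], [0, 0, 0]]

```text
time_s: 6.8
ee_pos: [557.1, -165.5, 71.6]
ee_rot: [180.0, -0.0, 9.2]
force: [-0.5, -1.7, -0.4]
gripper_width: 23.8
gripper_force: 60.0
```

```bash
python3 - <<'E'
from h import *
A=T(state()); B=pose(518,-130,115,0.4); step(A,B,9); 
E
```

```text
rows 9 [-4.0, -4.3, -4.8] [0.0001, -0.0, 0.017]
```

Emit:
servo_tool:
  steps:
    - [255, [0, 0, -5], [0, 0, 0]]
    - [255, [-4, -4.3, -5], [0, 0, 0.017]]
    - [255, [-4, -4.3, -5], [0, 0, 0.017]]
    - [255, [-4, -4.3, -5], [0, 0, 0.017]]
    - [255, [-4, -4.3, -5], [0, 0, 0.017]]
    - [255, [-4, -4.3, -5], [0, 0, 0.017]]
    - [255, [-4, -4.3, -5], [0, 0, 0.017]]
    - [255, [-4, -4.3, -5], [0, 0, 0.017]]
    - [255, [-4, -4.3, -5], [0, 0, 0.017]]
    - [255, [-4, -4.3, -1], [0, 0, 0.017]]

```text
time_s: 7.8
ee_pos: [517.6, -129.8, 118.4]
ee_rot: [180.0, -0.1, 0.3]
force: [-0.4, -0.9, -2.3]
gripper_width: 23.8
gripper_force: 60.0
```

```bash
cat > chk.py <<'E'
from h import *
import pickle
s=state(); print(s['ee_pos'],s['ee_rot'],s['force'],s['torque'],s['gripper_width'])
p=grab('wrist'); save(p,'w4.png'); pickle.dump(p,open('w4.pkl','wb'))
t=grab('top'); save(t,'t4.png'); pickle.dump(t,open('t4.pkl','wb'))
c=p['color'].astype(int); W=cloud(p); z=s['ee_pos'][2]-66
m=(np.ptp(c,axis=2)<35)&(c.min(2)>90)&(W[:,:,2]>z-12)&(W[:,:,2]<z+25)
L=(W-T(s)[:3,3])@T(s)[:3,:3]
m&=(L[:,:,1]<-25)&(abs(L[:,:,0])<120)
uv=np.argwhere(m)[:,::-1]
q=L[m]; print(len(q),q.min(0),q.max(0))
v=p['color'].copy(); v[m]=[0,255,0]; cv2.imwrite('pics/w4m.png',np.vstack([v])[:,:,::-1])
E
python3 chk.py
```

```text
[ 517.57358758 -129.77601254  118.38643792] [ 1.79973150e+02 -7.56354727e-02  3.20883159e-01] [-0.40529646 -0.88473001 -2.28237356] [-0.1565389  -0.03270811 -0.04108494] 23.758104199925338
9353 [-100.10639423 -203.41281283   41.10817452] [ 96.21101668 -43.97631938  68.53618046]
```

View pics/w4m.png

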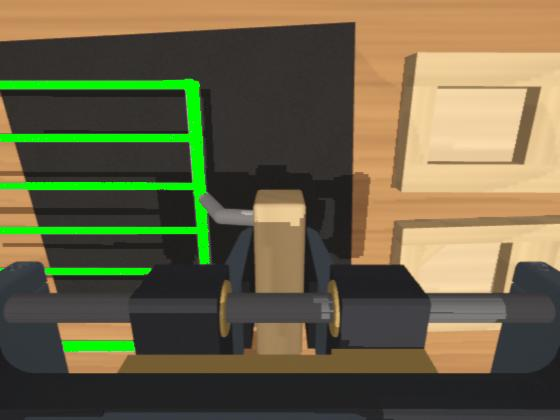

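```bash
cat >> chk.py <<'E'
g=(q[:,1]<-75)&(q[:,1]>-190); g=q[g]; off=np.array([((g[:,0]+1-o+16)%32-16) for o in np.arange(-6,7)]); 
# robust: fit x = a + b*y + 32*k
from scipy.optimize import least_squares
f=lambda r:(((g[:,0]-r[0]-r[1]*g[:,1])+16)%32-16)
best=min((least_squares(f,[a,b],loss='soft_l1') for a in (-6,-2,2,6) for b in(-.03,0,.03)),key=lambda r:r.cost)
print('lat offset, slope rad',best.x,best.cost/len(g))
k=np.round((g[:,0]-best.x[0]-best.x[1]*g[:,1])/32); i=abs(k)<2.5
A=np.c_[np.ones(i.sum()),g[i][:,1],g[i][:,0]]; print('z=c+d*y+e*x',np.linalg.lstsq(A,g[i][:,2],rcond=None)[0],k.min(),k.max())
pl=q[(q[:,1]>-75)&(abs(q[:,0])<90)]; print('plate y',np.percentile(pl[:,1],[2,50,98]))
E
python3 chk.py
```

```text
[ 516.87691147 -129.45224652  117.82758482] [-1.79995590e+02  1.88870839e-02  3.97624066e-01] [ 0.68181899  0.09561108 -3.26914391] [-0.2015399   0.03159751 -0.01781009] 23.658868360284043
9537 [-100.69050923 -204.40582865   41.00083495] [ 96.23225763 -44.05181091  68.40865341]
lat offset, slope rad [-2.30977911 -0.00471731] 0.6970294136854147
z=c+d*y+e*x [ 6.46539775e+01  3.36142504e-04 -1.75884869e-03] -3.0 3.0
plate y [-73.32961222 -51.92702459 -50.06712964]
```

Emit:
servo_tool:
  steps:
    - [255, [0.5, 0, 5], [0, 0, -0.001]]
    - [255, [0.5, 0, 5], [0, 0, -0.001]]
    - [255, [0.5, 0, 5], [0, 0, -0.001]]
    - [255, [0.5, 0, 5], [0, 0, -0.001]]
    - [255, [0.5, 0, 5], [0, 0, 0]]
    - [255, [0.2, 0, 5], [0, 0, 0]]
    - [255, [0, 0, 5], [0, 0, 0]]
    - [255, [0, 0, 4], [0, 0, 0]]
    - [255, [0, 0, 0], [0, 0, 0]]
    - [255, [0, 0, 0], [0, 0, 0]]

```text
time_s: 9.0
ee_pos: [520.3, -130.0, 78.6]
ee_rot: [180.0, -0.0, 0.6]
force: [-0.4, -1.2, -4.2]
gripper_width: 23.4
gripper_force: 60.0
```

```bash
python3 chk.py; python3 - <<'E'
from h import *
import pickle
t=pickle.load(open('t4.pkl','rb')); v=cv2.resize(t['color'][170:290,140:370],(800,417),interpolation=cv2.INTER_CUBIC); cv2.imwrite('pics/t4c.png',v[:,:,::-1])
E
```

```text
[ 520.30335408 -129.98677809   78.61111936] [ 1.79995888e+02 -4.78877621e-03  6.30091489e-01] [-0.39331423 -1.21025307 -4.15131342] [-0.10978501  0.00971365 -0.0631258 ] 23.437055062646674
9604 [-100.11667963 -204.30995175   41.00519557] [ 97.70971973 -45.13870779  77.93412418]
lat offset, slope rad [-2.16527413 -0.00416073] 0.7043487064613676
z=c+d*y+e*x [ 6.45161565e+01 -7.05302242e-04 -2.66693673e-03] -3.0 3.0
plate y [-73.33115473 -52.17442291 -50.0703379 ]
```

View pics/t4c.png

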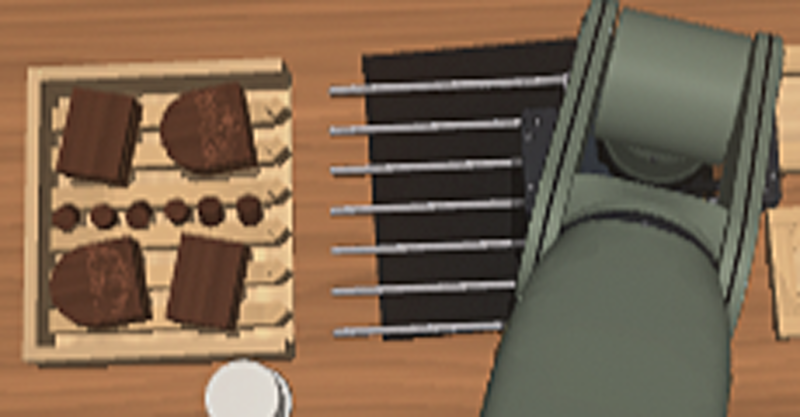

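Emit:
servo_tool:
  steps:
    - [255, [0, -6, 0], [0, 0, 0]]
    - [255, [0, -6, 0], [0, 0, 0]]
    - [255, [0, -6, 0], [0, 0, 0]]
    - [255, [0, -6, 0], [0, 0, 0]]
    - [255, [0, -6, 0], [0, 0, 0]]
    - [255, [0, -6, 0], [0, 0, 0]]
    - [255, [0, -6, 0], [0, 0, 0]]
    - [255, [0, -6, 0], [0, 0, 0]]
    - [255, [0, -6, 0], [0, 0, 0]]
    - [255, [0, 0, 0], [0, 0, 0]]

```text
time_s: 10.1
ee_pos: [519.6, -75.2, 78.6]
ee_rot: [-180.0, 0.0, 0.7]
force: [0.1, -0.2, -2.8]
gripper_width: 23.5
gripper_force: 60.0
```

```bash
python3 - <<'E'
from h import *
s=state(); print(s['ee_pos'],s['ee_rot'],s['force'],s['torque'])
t=grab('scene'); v=cv2.resize(t['color'][160:310,330:500],(680,600),interpolation=cv2.INTER_CUBIC); cv2.imwrite('pics/s5.png',v[:,:,::-1])
E
```

```text
[519.56270143 -75.23873186  78.60342676] [-1.79993689e+02  9.33449881e-03  6.77002528e-01] [ 0.10802819 -0.17395909 -2.78046054] [-0.17823313  0.03045573 -0.01289779]
```

View pics/s5.png

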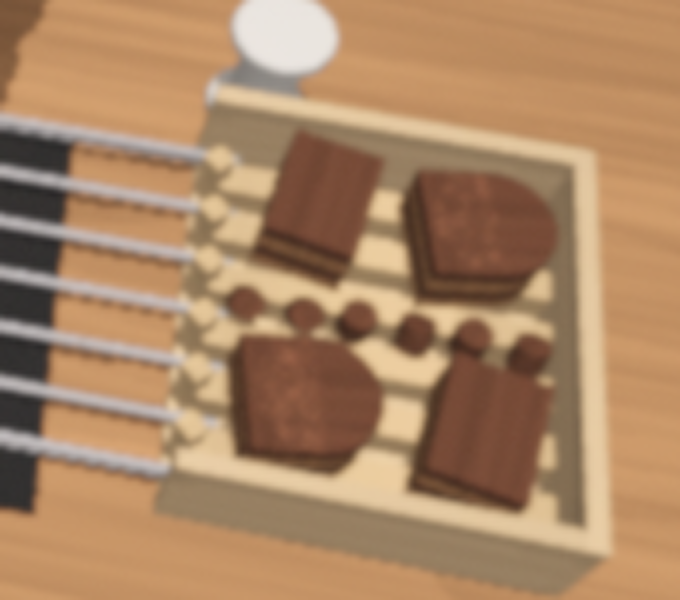

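Emit:
servo_tool:
  steps:
    - [255, [0, -8, 0], [0, 0, 0]]
    - [255, [0, -8, 0], [0, 0, 0]]
    - [255, [0, -8, 0], [0, 0, 0]]
    - [255, [0, -8, 0], [0, 0, 0]]
    - [255, [0, -8, 0], [0, 0, 0]]
    - [255, [0, -8, 0], [0, 0, 0]]
    - [255, [0, -8, 0], [0, 0, 0]]
    - [255, [0, -8, 0], [0, 0, 0]]
    - [255, [0, -8, 0], [0, 0, 0]]
    - [255, [0, -8, 0], [0, 0, 0]]

```text
time_s: 11.15
ee_pos: [518.7, 4.7, 78.6]
ee_rot: [180.0, 0.0, 0.6]
force: [0.0, 0.6, -3.3]
gripper_width: 23.8
gripper_force: 60.0
```

Force is near zero; 74 mm more (to y≈79).

Emit:
servo_tool:
  steps:
    - [255, [0, -8, 0], [0, 0, 0]]
    - [255, [0, -8, 0], [0, 0, 0]]
    - [255, [0, -8, 0], [0, 0, 0]]
    - [255, [0, -8, 0], [0, 0, 0]]
    - [255, [0, -8, 0], [0, 0, 0]]
    - [255, [0, -8, 0], [0, 0, 0]]
    - [255, [0, -8, 0], [0, 0, 0]]
    - [255, [0, -8, 0], [0, 0, 0]]
    - [255, [0, -8, 0], [0, 0, 0]]
    - [255, [0, -2, 0], [0, 0, 0]]

```text
time_s: 12.15
ee_pos: [518.0, 78.9, 78.6]
ee_rot: [-180.0, -0.0, 0.7]
force: [0.3, -0.2, -2.4]
gripper_width: 24.0
gripper_force: 60.0
```

```bash
python3 - <<'E'
from h import *
s=state(); print(s['ee_pos'],s['ee_rot'],s['force'],s['torque'],s['qpos'])
E
```

```text
[517.96363136  78.89887799  78.59913822] [-1.79997011e+02 -5.90041433e-03  6.78823649e-01] [ 0.33416097 -0.16854324 -2.43753692] [-0.13740614  0.03302136 -0.03605719] [7.40195094e+00 2.25960698e+01 1.08753729e+02 3.03492579e-03
 4.86439917e+01 9.67211220e+01]
```

Emit:
servo_tool:
  steps:
    - [255, [0, 0, -3], [0, 0, 0]]
    - [255, [0, 0, -3], [0, 0, 0]]
    - [255, [0, 0, -3], [0.005, 0, 0]]
    - [255, [0, 0, -4], [0.01, 0, 0]]
    - [255, [0, 0, -4], [0.01, 0, 0]]
    - [255, [0, 0, -4], [0.01, 0, 0]]
    - [255, [0, 0, -5], [0.01, 0, 0]]
    - [255, [0, 0, -5], [0.01, 0, 0]]
    - [255, [0, 0, -5], [0.01, 0, 0]]
    - [255, [0, 0, -4], [0.01, 0, 0]]

```text
time_s: 13.15
ee_pos: [518.1, 76.8, 119.2]
ee_rot: [-175.7, -0.0, 0.6]
force: [0.2, 0.7, -6.9]
gripper_width: 23.7
gripper_force: 60.0
```

```bash
cat > look.py <<'E'
from h import *
import sys
s=state(); print(s['ee_pos'],s['ee_rot'],s['force'],s['torque'],s['gripper_width'])
t=grab('scene'); a=cv2.resize(t['color'][150:310,330:500],(510,480),interpolation=cv2.INTER_CUBIC)
cv2.imwrite('pics/'+sys.argv[1],a[:,:,::-1])
E
python3 look.py l1.png
```

```text
[518.13219057  76.80958217 119.15902535] [-1.75664418e+02 -3.85382538e-02  6.31308405e-01] [ 0.17586571  0.67627842 -6.8926212 ] [-1.00270957 -0.02597854  0.02402453] 23.719038477873937
```

View pics/l1.png

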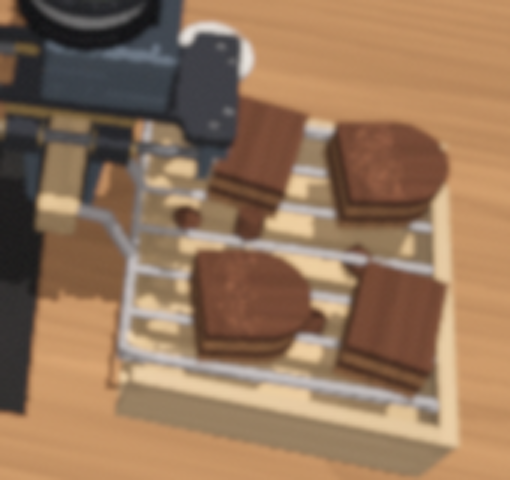

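Emit:
servo_tool:
  steps:
    - [255, [0, 0, -4], [0, 0.06, 0]]
    - [255, [0, 0, -4], [0, 0, 0]]
    - [255, [0, 0, 0], [0, -0.12, 0]]
    - [255, [0, 0, 0], [0, 0, 0]]
    - [255, [0, 0, 0], [0, 0.12, 0]]
    - [255, [0, 0, -4], [0, -0.12, 0]]
    - [255, [0, 0, -4], [0, 0.06, 0]]
    - [255, [0, 0, -5], [0, 0, 0]]
    - [255, [0, 0, -5], [0, 0, 0]]
    - [255, [0, 0, 0], [0, 0, 0]]

```text
time_s: 14.2
ee_pos: [518.4, 75.0, 145.6]
ee_rot: [-175.7, -0.1, 0.6]
force: [0.1, 0.4, -7.1]
gripper_width: 24.1
gripper_force: 60.0
```

```bash
cat >> look.py <<'E'
for n in ['scene','wrist']:
    p=grab(n); W=cloud(p)
    for d in look_for(p,'chip0_center'):
        if d['confidence']>.2:
            u,v=np.array(d['at']).astype(int); print(n,round(d['confidence'],2),u,v,np.round(np.nanmedian(W[v-1:v+2,u-1:u+2].reshape(-1,3),axis=0)))
E
python3 look.py l2.png
```

```text
[518.41338521  74.9785224  145.60918817] [-1.75698097e+02 -1.34461917e-01  6.26497830e-01] [ 0.06864492  0.42975985 -7.06163714] [-0.85007958  0.01183963  0.02695396] 24.085883195350426
scene 0.55 428 265 [613. 224. 116.]
scene 0.44 423 198 [479. 208. 123.]
scene 0.41 392 224 [496. 168.  37.]
scene 0.26 150 221 [ 593. -332.   22.]
scene 0.25 414 253 [605. 195. 133.]
wrist 0.8 183 238 [488. 167.  37.]
```

View pics/l2.png

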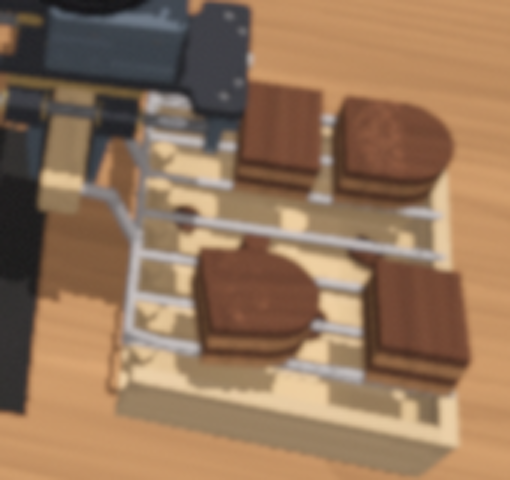

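Emit:
servo_tool:
  steps:
    - [255, [0, 0, -2], [0.01, 0, 0]]
    - [255, [0, 0, -4], [0.01, 0, 0]]
    - [255, [0, 0, -5], [0.015, 0, 0]]
    - [255, [0, 0, -5], [0.015, 0, 0]]
    - [255, [0, 0, -5], [0.015, 0, 0]]
    - [255, [0, 0, -5], [0.015, 0, 0]]
    - [255, [0, 0, -5], [0.01, 0, 0]]
    - [255, [0, 0, -5], [0, 0, 0]]
    - [255, [0, 0, -3], [0, 0, 0]]
    - [255, [0, 0, 0], [0, 0, 0]]

```text
time_s: 15.45
ee_pos: [518.1, 70.0, 183.7]
ee_rot: [-170.6, -0.1, 0.6]
force: [0.2, 0.5, -7.5]
gripper_width: 23.4
gripper_force: 60.0
```

```bash
cat > look2.py <<'E'
from h import *
import sys
s=state(); print(s['ee_pos'],s['ee_rot'],s['force'],s['torque'],s['gripper_width'])
t=grab('scene'); a=cv2.resize(t['color'][140:300,340:500],(400,400),interpolation=cv2.INTER_CUBIC)
w=grab('wrist'); b=cv2.resize(w['color'][:300,:300],(400,400))
cv2.imwrite('pics/'+sys.argv[1],np.hstack([a,b])[:,:,::-1])
W=cloud(t)
m=(t['color'].max(2)<85)&(W[:,:,2]<200)
n,l,st,ce=cv2.connectedComponentsWithStats(m.astype(np.uint8))
E
python3 look2.py l3.png
```

```text
[518.12934672  70.00258988 183.72929247] [-1.70552827e+02 -7.00729453e-02  6.24984992e-01] [ 0.1710433   0.45538601 -7.50860139] [-1.02068163  0.01169738 -0.02262254] 23.376619781972035
```

View pics/l3.png

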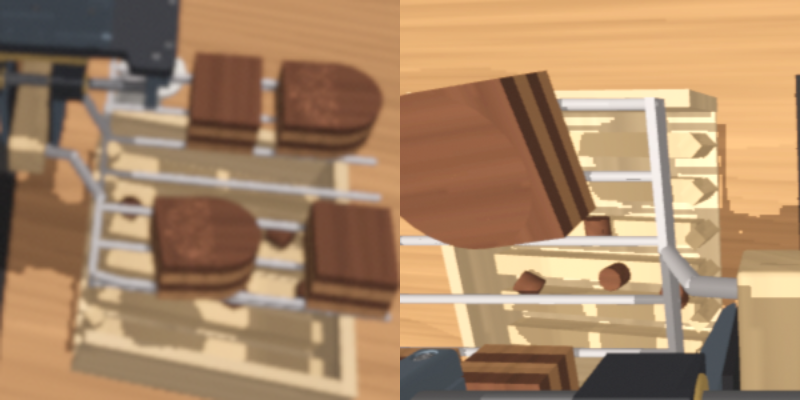

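```bash
python3 - <<'E'
from h import *
for n,L in [('wrist',[(148,169),(97,211),(160,206),(214,223)]),('scene',[(452,235),(460,256),(434,260),(392,223)])]:
    p=grab(n); W=cloud(p)
    for u,v in L: print(n,u,v,p['color'][v,u],np.round(W[v-1:v+2,u-1:u+2].reshape(-1,3)[[0,4,8]]).tolist())
E
```

```text
wrist 148 169 [150  95  67] [[539.0, 224.0, 41.0], [538.0, 224.0, 40.0], [537.0, 222.0, 41.0]]
wrist 97 211 [132  84  59] [[490.0, 291.0, 37.0], [490.0, 289.0, 38.0], [488.0, 288.0, 38.0]]
wrist 160 206 [158 102  72] [[502.0, 216.0, 41.0], [501.0, 215.0, 40.0], [500.0, 213.0, 42.0]]
wrist 214 223 [77 49 37] [[484.0, 164.0, 32.0], [482.0, 164.0, 29.0], [480.0, 163.0, 27.0]]
scene 452 235 [103  65  48] [[493.0, 289.0, 40.0], [495.0, 291.0, 40.0], [496.0, 293.0, 39.0]]
scene 460 256 [93 60 44] [[536.0, 306.0, 36.0], [539.0, 307.0, 40.0], [609.0, 264.0, 158.0]]
scene 434 260 [153 145 144] [[618.0, 222.0, 149.0], [617.0, 225.0, 144.0], [555.0, 262.0, 29.0]]
scene 392 223 [187 180 178] [[490.0, 168.0, 37.0], [553.0, 153.0, 132.0], [555.0, 154.0, 133.0]]
```

```bash
python3 - <<'E'
from h import *
for n in ['scene','wrist']:
    p=grab(n); W=cloud(p); c=p['color'].astype(int)
    m=(c[:,:,0]-c[:,:,2]>25)&(c[:,:,1]*1.0/c[:,:,0]<.68)&(W[:,:,2]<60)&(W[:,:,2]>24)&(abs(W[:,:,0]-515)<105)&(abs(W[:,:,1]-240)<100)
    k,l,st,ce=cv2.connectedComponentsWithStats(m.astype(np.uint8))
    for i in range(1,k):
        if st[i,4]>3: print(n,np.round(ce[i]),st[i,4],np.round(np.nanmedian(W[l==i],axis=0)),np.median(c[l==i],axis=0))
E
```

```text
scene [452. 235.] 36 [492. 291.  38.] [98.5 63.  47. ]
scene [460. 256.] 5 [538. 307.  39.] [92. 60. 44.]
wrist [148. 169.] 239 [538. 224.  41.] [137.  87.  61.]
wrist [160. 207.] 312 [499. 215.  41.] [149.  95.  67.]
wrist [ 96. 212.] 251 [488. 291.  38.] [130.  82.  58.]
wrist [213. 223.] 39 [483. 164.  33.] [84. 55. 40.]
```

Emit:
servo_tool:
  steps:
    - [255, [0, 0, -4], [0, 0, 0]]
    - [255, [0, 0, -8], [0, 0, 0]]
    - [255, [0, 0, -8], [0, 0, 0]]
    - [255, [0, 0, -8], [0, 0, 0]]
    - [255, [0, 0, -8], [0, 0, 0]]
    - [255, [0, 0, -8], [0, 0, 0]]
    - [255, [0, 0, -8], [0, 0, 0]]
    - [255, [0, 0, -8], [0, 0, 0]]
    - [255, [0, 0, -4], [0, 0, 0]]
    - [255, [0, 0, 0], [0, 0, 0]]

```text
time_s: 16.75
ee_pos: [518.3, 59.4, 247.0]
ee_rot: [-170.6, -0.1, 0.6]
force: [-0.4, 0.2, -6.6]
gripper_width: 24.0
gripper_force: 60.0
```

```bash
cat > chips.py <<'E'
from h import *
s=state(); print(s['ee_pos'],s['ee_rot'],s['force'])
for n in ['scene','wrist','top']:
    p=grab(n); save(p,'c_'+n+'.png'); W=cloud(p); c=p['color'].astype(int)
    m=(c[:,:,0]-c[:,:,2]>20)&(c[:,:,1]*1.0/c[:,:,0]<.69)&(W[:,:,2]<60)&(W[:,:,2]>26)&(abs(W[:,:,0]-515)<105)&(abs(W[:,:,1]-240)<100)
    k,l,st,ce=cv2.connectedComponentsWithStats(m.astype(np.uint8))
    for i in range(1,k):
        if st[i,4]>3: print(n,np.round(ce[i]),st[i,4],np.round(np.nanmedian(W[l==i],axis=0)))
E
python3 chips.py
```

```text
[518.27327106  59.4313238  247.01504157] [-1.70550977e+02 -8.38901071e-02  6.19095911e-01] [-0.37148755  0.21840857 -6.60980491]
scene [392. 223.] 24 [492. 170.  36.]
scene [451. 233.] 57 [489. 290.  39.]
scene [418. 247.] 58 [539. 224.  41.]
scene [433. 257.] 57 [553. 255.  36.]
scene [463. 257.] 66 [541. 312.  41.]
wrist [148. 147.] 124 [550. 252.  33.]
wrist [169. 161.] 206 [535. 224.  41.]
wrist [178. 192.] 195 [498. 216.  41.]
wrist [123. 197.] 182 [487. 290.  38.]
wrist [220. 199.] 28 [491. 166.  34.]
top [179. 221.] 23 [541. 261.  35.]
top [191. 224.] 35 [532. 227.  40.]
top [158. 225.] 42 [533. 315.  41.]
top [211. 241.] 24 [485. 173.  39.]chips.py:5: RuntimeWarning: divide by zero encountered in divide
  m=(c[:,:,0]-c[:,:,2]>20)&(c[:,:,1]*1.0/c[:,:,0]<.69)&(W[:,:,2]<60)&(W[:,:,2]>26)&(abs(W[:,:,0]-515)<105)&(abs(W[:,:,1]-240)<100)
```

```bash
python3 - <<'E'
from h import *
import pickle
p=pickle.load(open('w1.pkl','rb')); c=p['color'].astype(int)
m=(c.max(2)<75); b=np.zeros_like(m); b[20:205,100:313]=1; m&=b
m=cv2.morphologyEx(m.astype(np.uint8),cv2.MORPH_CLOSE,np.ones((15,15),np.uint8))
k,l,st,ce=cv2.connectedComponentsWithStats(m); i=1+np.argmax(st[1:,4])
q=onplane(p,np.argwhere(l==i)[:,::-1].astype(float),3)[:,:2].astype(np.float32); r=cv2.minAreaRect(q); print(r)
E
python3 - <<'E'
import sys; sys.path.insert(0,'.')
E
```

```text
((535.1238403320312, -55.156585693359375), (228.5089111328125, 267.6237487792969), 3.1231846809387207)
```

Emit:
servo_tool:
  steps:
    - [255, [2.5, 7.9, -1.3], [0, 0, -0.0047]]
    - [255, [2.5, 15.8, -2.6], [0, 0, -0.0047]]
    - [255, [2.5, 23.7, -3.9], [0, 0, -0.0047]]
    - [255, [2.5, 29.6, -4.9], [0, 0, -0.0047]]
    - [255, [2.5, 31.6, -5.2], [0, 0, -0.0047]]
    - [255, [2.5, 31.6, -5.2], [0, 0, -0.0047]]
    - [255, [2.5, 29.6, -4.9], [0, 0, -0.0047]]
    - [255, [2.5, 25.6, -4.3], [0, 0, -0.0047]]
    - [255, [2.5, 19.7, -3.3], [0, 0, -0.0047]]
    - [255, [2.5, 9.9, -1.6], [0, 0, -0.0047]]

```text
time_s: 17.9
ee_pos: [550.8, -170.2, 245.7]
ee_rot: [-170.6, -0.5, 3.2]
force: [0.6, 0.5, -6.6]
gripper_width: 23.7
gripper_force: 60.0
```

```bash
python3 - <<'E'
from h import *
s=state(); print(s['ee_pos'],s['ee_rot'],s['force'])
A=T(s); B=A.copy(); B[2,3]=105; B[:2,3]=[543,-169]; step(A,B,9)
step(B,pose(543,-169,74,3.3),9)
E
```

```text
[ 550.79085537 -170.16608215  245.65256653] [-170.63277498   -0.48087455    3.18595903] [ 0.57358278  0.53207758 -6.59872706]
rows 9 [-1.0, 2.4, 15.4] [-0.0, -0.0, 0.0]
rows 9 [-0.0, 0.3, 3.4] [-0.0182, -0.0009, -0.0001]
```

Emit:
servo_tool:
  steps:
    - [255, [-1, 1.2, 8], [0, 0, 0]]
    - [255, [-1, 2.4, 15.4], [0, 0, 0]]
    - [255, [-1, 2.4, 15.4], [0, 0, 0]]
    - [255, [-1, 2.4, 15.4], [0, 0, 0]]
    - [255, [-1, 2.4, 15.4], [0, 0, 0]]
    - [255, [-1, 2.4, 15.4], [0, 0, 0]]
    - [255, [-1, 2.4, 15.4], [0, 0, 0]]
    - [255, [-1, 2.4, 15.4], [0, 0, 0]]
    - [255, [-1, 2.4, 15.4], [0, 0, 0]]
    - [255, [0, 1.2, 8], [0, 0, 0]]

```text
time_s: 18.9
ee_pos: [541.2, -165.0, 103.5]
ee_rot: [-170.5, -0.3, 3.4]
force: [-0.5, 0.2, -7.7]
gripper_width: 23.5
gripper_force: 60.0
```

Emit:
servo_tool:
  steps:
    - [255, [0, 0.3, 3.4], [-0.0182, -0.0009, 0]]
    - [255, [0, 0.3, 3.4], [-0.0182, -0.0009, 0]]
    - [255, [0, 0.3, 3.4], [-0.0182, -0.0009, 0]]
    - [255, [0, 0.3, 3.4], [-0.0182, -0.0009, 0]]
    - [255, [0, 0.3, 3.4], [-0.0182, -0.0009, 0]]
    - [255, [0, 0.3, 3.4], [-0.0182, -0.0009, 0]]
    - [255, [0, 0.3, 3.4], [-0.0182, -0.0009, 0]]
    - [255, [0, 0.3, 3.4], [-0.0182, -0.0009, 0]]
    - [255, [0, 0, 0], [-0.0182, -0.0009, 0]]
    - [255, [0, 0, 0], [0, 0, 0]]

```text
time_s: 19.9
ee_pos: [542.3, -165.5, 78.1]
ee_rot: [-179.9, 0.1, 3.3]
force: [0.4, 0.5, -5.5]
gripper_width: 24.1
gripper_force: 60.0
```

```bash
python3 - <<'E'
from h import *
s=state(); print(s['ee_pos'],s['ee_rot'],s['force'],s['torque'])
E
```

```text
[ 542.25613297 -165.53973626   78.07886268] [-1.79933208e+02  5.31526990e-02  3.34883040e+00] [ 0.35793279  0.45858206 -5.50392586] [-0.28307498  0.2229449   0.06704013]
```

Emit:
servo_tool:
  steps:
    - [255, [0, 0, 1.5], [0, 0, 0]]
    - [255, [0, 0, 1.5], [0, 0, 0]]
    - [255, [0, 0, 1.5], [0, 0, 0]]
    - [255, [0, 0, 1], [0, 0, 0]]
    - [255, [0, 0, 0], [0, 0, 0]]
    - [255, [0, 0, 0], [0, 0, 0]]
    - [255, [0, 0, 0], [0, 0, 0]]
    - [255, [0, 0, 0], [0, 0, 0]]
    - [255, [0, 0, 0], [0, 0, 0]]
    - [255, [0, 0, 0], [0, 0, 0]]

```text
time_s: 20.9
ee_pos: [543.7, -166.4, 73.7]
ee_rot: [-180.0, -0.2, 3.3]
force: [1.1, 1.3, 4.8]
gripper_width: 23.6
gripper_force: 60.0
```

Emit:
servo_tool:
  steps:
    - [0, [0, 0, 0], [0, 0, 0]]
    - [0, [0, 0, 0], [0, 0, 0]]
    - [0, [0, 0, 0], [0, 0, 0]]
    - [0, [0, 0, 0], [0, 0, 0]]
    - [0, [0, 0, 0], [0, 0, 0]]
    - [0, [0, 0, 0], [0, 0, 0]]
    - [0, [0, 0, -5], [0, 0, 0]]
    - [0, [0, 0, -15], [0, 0, 0]]
    - [0, [0, 0, -20], [0, 0, 0]]
    - [0, [0, 0, -20], [0, 0, 0]]

```text
time_s: 21.9
ee_pos: [542.3, -166.2, 133.3]
ee_rot: [-179.9, 0.0, 3.3]
force: [0.4, 0.6, 0.4]
gripper_width: 91.3
gripper_force: 0.0
```

```bash
python3 - <<'E'
from h import *
s=state(); A=T(s);print(s['ee_pos'],s['gripper_width']); step(A,pose(470,-150,360,0),9)
E
```

```text
[ 542.33437135 -166.20342635  133.27971251] 91.32735514972315
rows 9 [-8.0, -2.1, -25.2] [-0.0001, 0.0001, 0.0064]
```

Emit:
servo_tool:
  steps:
    - [0, [-8, -2, -25], [0, 0, 0.0064]]
    - [0, [-8, -2, -25], [0, 0, 0.0064]]
    - [0, [-8, -2, -25], [0, 0, 0.0064]]
    - [0, [-8, -2, -25], [0, 0, 0.0064]]
    - [0, [-8, -2, -25], [0, 0, 0.0064]]
    - [0, [-8, -2, -25], [0, 0, 0.0064]]
    - [0, [-8, -2, -25], [0, 0, 0.0064]]
    - [0, [-8, -2, -25], [0, 0, 0.0064]]
    - [0, [-8, -2, -25], [0, 0, 0.0064]]
    - [0, [0, 0, 0], [0, 0, 0]]

```text
time_s: 22.9
ee_pos: [470.4, -151.0, 361.6]
ee_rot: [179.9, -0.4, 0.0]
force: [0.3, -0.6, 0.1]
gripper_width: 91.4
gripper_force: 0.0
```

```bash
python3 - <<'E'
from h import *
import pickle
s=state(); print(s['ee_pos'],s['ee_rot'])
p=grab('wrist'); save(p,'w6.png'); pickle.dump(p,open('w6.pkl','wb'))
E
```

```text
[ 470.4442692  -151.01195673  361.63840823] [ 1.79900084e+02 -4.12884320e-01  1.95507829e-02]
```

View pics/w6.png

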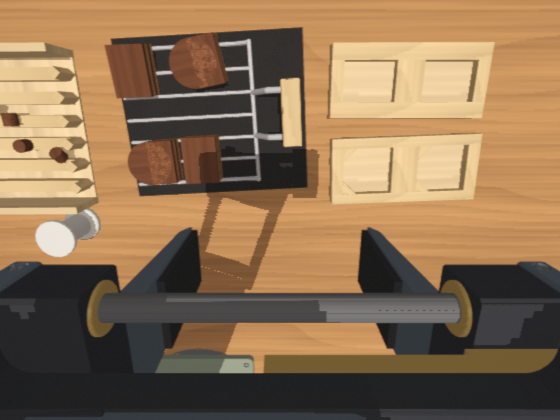

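```bash
cat > heels.py <<'E'
from h import *
import pickle,sys
def heels(p,zt=44,zlo=38,zhi=50,roi=None):
    W=cloud(p); c=p['color'].astype(int); out=[]
    m=(c[:,:,1]/np.maximum(c[:,:,0],1)<.69)&(c[:,:,0]>45)&(c[:,:,0]-c[:,:,2]>18)&(W[:,:,2]>zlo)&(W[:,:,2]<zhi)
    m[205:]=0
    m=cv2.morphologyEx(m.astype(np.uint8),cv2.MORPH_OPEN,np.ones((5,5),np.uint8))
    k,l,st,ce=cv2.connectedComponentsWithStats(m)
    for i in range(1,k):
        if st[i,4]>400:
            uv=np.argwhere(l==i)[:,::-1].astype(float); q=onplane(p,uv,zt)[:,:2].astype(np.float32)
            out.append((np.round(ce[i]),st[i,4],cv2.minAreaRect(q),q))
    return out
if __name__=='__main__':
    p=pickle.load(open('w6.pkl','rb'))
    for h in heels(p): r=h[2]; print(h[0],h[1],np.round(r[0],1),np.round(r[1],1),round(r[2],1))
    W=cloud(p); c=p['color'].astype(int)
    for nm,b in {'upper':(36,125,325,500),'lower':(128,210,325,490)}.items():
        m=np.zeros(c.shape[:2],bool); m[b[0]:b[1],b[2]:b[3]]=1
        m&=(c[:,:,0]>150)&(W[:,:,2]>12)
        q=onplane(p,np.argwhere(m)[:,::-1].astype(float),20)[:,:2].astype(np.float32); print(nm,cv2.minAreaRect(q))
E
python3 heels.py; python3 - <<'E'
import sys; sys.path.insert(0,'.')
import os; os.chdir('.')
from h import *
step(T(state()),pose(450,-345,260,0),9)
E
```

```text
[197.  65.] 2078 [603.9 -40.9] [58.1 68.2] 7.9
[130.  70.] 1914 [596.2  48. ] [65.5 51.4] 1.8
[200. 160.] 1557 [477.5 -38.1] [66.1 48.8] 2.1
[153. 163.] 1790 [473.4  32. ] [61.6 67.7] 3.9
upper ((585.906494140625, -333.9654235839844), (98.92987060546875, 221.43121337890625), 0.031738799065351486)
lower ((459.58349609375, -341.21893310546875), (100.72615814208984, 220.64242553710938), 2.1671597957611084)
rows 9 [-2.3, 21.6, 11.0] [0.0001, -0.0004, 0.0]
```

Emit:
servo_tool:
  steps:
    - [0, [2, 21, 8], [0, 0, 0]]
    - [0, [2, 21, 8], [0, 0, 0]]
    - [0, [2, 21, 8], [0, 0, 0]]
    - [0, [2, 21, 8], [0, 0, 0]]
    - [0, [2, 21, 8], [0, 0, 0]]
    - [0, [2, 21, 8], [0, 0, 0]]
    - [0, [2, 21, 8], [0, 0, 0]]
    - [0, [2, 21, 8], [0, 0, 0]]
    - [0, [2, 21, 8], [0, 0, 0]]
    - [0, [0, 0, 0], [0, 0, 0]]

```text
time_s: 23.95
ee_pos: [487.7, -342.1, 283.0]
ee_rot: [-179.9, 0.2, -0.1]
force: [0.8, 0.4, -0.9]
gripper_width: 91.3
gripper_force: 0.0
```

```bash
python3 - <<'E'
from h import *
import pickle
s=state(); print(s['ee_pos'],s['ee_rot'])
p=grab('wrist'); save(p,'w7.png'); pickle.dump(p,open('w7.pkl','wb'))
W=cloud(p); c=p['color'].astype(int); v=p['color'].copy()
for nm,(x,y) in {'block':(585.9,-334),'D':(459.6,-341.2)}.items():
    t=(abs(W[:,:,0]-x)<60)&(abs(W[:,:,1]-y)<125)&(W[:,:,2]>15)&(W[:,:,2]<26)&(c[:,:,0]>120)
    t[250:]=0
    print(nm,cv2.minAreaRect(onplane(p,np.argwhere(t)[:,::-1].astype(float),20)[:,:2].astype(np.float32)))
    f=(abs(W[:,:,0]-x)<40)&(abs(W[:,:,1]-y)<100)&(W[:,:,2]<10)&(W[:,:,2]>0); f[250:]=0
    f=cv2.morphologyEx(f.astype(np.uint8),cv2.MORPH_OPEN,np.ones((5,5),np.uint8)); v[f>0]=[0,255,0]; v[t]=[255,0,0]
    k,l,st,ce=cv2.connectedComponentsWithStats(f)
    for i in range(1,k):
        if st[i,4]>500: print('  floor',st[i],cv2.minAreaRect(onplane(p,np.argwhere(l==i)[:,::-1].astype(float),6)[:,:2].astype(np.float32)))
cv2.imwrite('pics/w7m.png',np.hstack([p['color'][:260,250:],v[:260,250:]])[:,:,::-1])
E
```

```text
[ 487.68150681 -342.10171381  282.99766155] [-1.79889793e+02  1.72295892e-01 -1.02274181e-01]
block ((585.541259765625, -334.53094482421875), (220.23922729492188, 99.54590606689453), 89.89863586425781)
  floor [ 196   65   62   49 2918] ((585.7723388671875, -277.5744323730469), (73.92081451416016, 55.6082878112793), 89.88152313232422)
  floor [ 290   65   62   49 2951] ((585.5567016601562, -391.36114501953125), (74.25234985351562, 55.58470153808594), 89.8935775756836)
D ((459.6097412109375, -341.5339050292969), (100.81146240234375, 219.83457946777344), 2.1591641902923584)
  floor [ 294  163   57   51 2491] ((459.5004577636719, -398.1595458984375), (68.19129943847656, 74.1448745727539), 2.2169344425201416)
  floor [ 210  167   57   50 2488] ((454.9868469238281, -284.85296630859375), (68.63247680664062, 74.0337905883789), 2.229732036590576)
```

View pics/w7m.png

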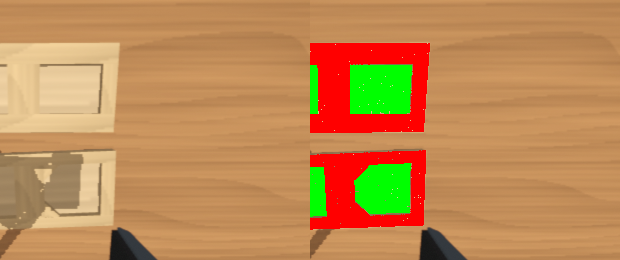

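```bash
python3 - <<'E'
from h import *
A=T(state()); B=pose(477.5,-38.1,200,92.1); step(A,B,13); step(B,pose(477.5,-38.1,48,92.1),9)
E
```

```text
rows 13 [16.9, -19.7, 6.5] [-0.0003, -0.0, -0.1237]
rows 9 [0.0, -0.0, 16.9] [-0.0, -0.0, -0.0]
```

Emit:
servo_tool:
  steps:
    - [0, [16.9, -19.7, 6.5], [0, 0, -0.1237]]
    - [0, [16.9, -19.7, 6.5], [0, 0, -0.1237]]
    - [0, [16.9, -19.7, 6.5], [0, 0, -0.1237]]
    - [0, [16.9, -19.7, 6.5], [0, 0, -0.1237]]
    - [0, [16.9, -19.7, 6.5], [0, 0, -0.1237]]
    - [0, [16.9, -19.7, 6.5], [0, 0, -0.1237]]
    - [0, [16.9, -19.7, 6.5], [0, 0, -0.1237]]
    - [0, [16.9, -19.7, 6.5], [0, 0, -0.1237]]
    - [0, [16.9, -19.7, 6.5], [0, 0, -0.1237]]
    - [0, [16.9, -19.7, 6.5], [0, 0, -0.1237]]

```text
time_s: 25.0
ee_pos: [524.8, -97.2, 220.8]
ee_rot: [180.0, -0.1, 71.2]
force: [0.1, 0.5, -0.0]
gripper_width: 91.0
gripper_force: 0.0
```

Emit:
servo_tool:
  steps:
    - [0, [16.9, -19.7, 6.5], [0, 0, -0.1237]]
    - [0, [16.9, -19.7, 6.5], [0, 0, -0.1237]]
    - [0, [16.9, -19.7, 6.5], [0, 0, -0.1237]]
    - [0, [0, 0, 0], [0, 0, 0]]
    - [0, [0, 0, 0], [0, 0, 0]]
    - [0, [0, 0, 0], [0, 0, 0]]
    - [0, [0, 0, 0], [0, 0, 0]]
    - [0, [0, 0, 0], [0, 0, 0]]
    - [0, [0, 0, 0], [0, 0, 0]]
    - [0, [0, 0, 0], [0, 0, 0]]

```text
time_s: 26.0
ee_pos: [478.0, -37.6, 201.0]
ee_rot: [-180.0, -0.1, 92.1]
force: [0.3, 0.6, 0.0]
gripper_width: 91.0
gripper_force: 0.0
```

```bash
cat > g.py <<'E'
from heels import *
import sys
s=state(); A=T(s); print(s['ee_pos'],s['ee_rot'],s['gripper_width'],s['gripper_force'])
a=[float(v) for v in sys.argv[2:7]]
if sys.argv[1]=='h':
    p=grab('wrist'); save(p,'g.png')
    for h in heels(p): r=h[2]; print(h[0],h[1],np.round(r[0],1),np.round(r[1],1),round(r[2],1))
step(A,pose(*a[:4]),int(a[4]))
E
python3 g.py h 477.5 -38.1 48 92.1 9
```

```text
[478.00197039 -37.61277798 201.0298567 ] [-1.79977140e+02 -5.43276489e-02  9.21318498e+01] 90.9599264561844 0.0
[414. 104.] 4104 [595.8  48.7] [68.2 48. ] 2.0
[277. 119.] 4461 [473.1  33.9] [61.1 65.3] 4.0
[410. 187.] 1995 [603.6 -24.3] [61.2 37.5] 2.1
[279. 186.] 2495 [477.4 -29.9] [65.1 35.6] 2.1
rows 9 [-0.1, -0.1, 17.0] [-0.0, -0.0001, 0.0001]
```

Emit:
servo_tool:
  steps:
    - [0, [0.3, 0, 17], [0, 0, 0]]
    - [0, [0, -0.2, 17], [0, 0, 0]]
    - [0, [0, 0, 17], [0, 0, 0]]
    - [0, [0, 0, 17], [0, 0, 0]]
    - [0, [0, 0, 17], [0, 0, 0]]
    - [0, [0, 0, 17], [0, 0, 0]]
    - [0, [0, 0, 17], [0, 0, 0]]
    - [0, [0, 0, 17], [0, 0, 0]]
    - [0, [0, 0, 17], [0, 0, 0]]
    - [0, [0, 0, 0], [0, 0, 0]]

```text
time_s: 27.05
ee_pos: [476.1, -36.8, 46.3]
ee_rot: [-179.7, -0.1, 92.2]
force: [-0.2, 0.3, 0.0]
gripper_width: 91.0
gripper_force: 0.0
```

Emit:
servo_tool:
  squeeze: 20
  steps:
    - [255, [0, 0, 0], [0, 0, 0]]
    - [255, [0, 0, 0], [0, 0, 0]]
    - [255, [0, 0, 0], [0, 0, 0]]
    - [255, [0, 0, 0], [0, 0, 0]]
    - [255, [0, 0, 0], [0, 0, 0]]
    - [255, [0, 0, 0], [0, 0, 0]]
    - [255, [0, 0, -3], [0, 0, 0]]
    - [255, [0, 0, -15], [0, 0, 0]]
    - [255, [0, 0, -25], [0, 0, 0]]
    - [255, [0, 0, -30], [0, 0, 0]]

```text
time_s: 28.05
ee_pos: [476.6, -36.9, 120.9]
ee_rot: [-179.8, -0.1, 92.2]
force: [0.6, 0.1, 0.1]
gripper_width: 65.7
gripper_force: 20.0
```

```bash
python3 g.py n 585.7 -278 120 -0.1 13
```

```text
[476.55032255 -36.93309637 120.93846529] [-1.79799339e+02 -7.81614201e-02  9.21599539e+01] 65.7351902419253 19.999762773513794
rows 13 [-9.7, 20.6, 0.0] [-0.0003, 0.0001, 0.1239]
```

Emit:
servo_tool:
  steps:
    - [255, [-9.7, 20.6, -10], [0, 0, 0.1239]]
    - [255, [-9.7, 20.6, -10], [0, 0, 0.1239]]
    - [255, [-9.7, 20.6, -10], [0, 0, 0.1239]]
    - [255, [-9.7, 20.6, 0], [0, 0, 0.1239]]
    - [255, [-9.7, 20.6, 0], [0, 0, 0.1239]]
    - [255, [-9.7, 20.6, 0], [0, 0, 0.1239]]
    - [255, [-9.7, 20.6, 0], [0, 0, 0.1239]]
    - [255, [-9.7, 20.6, 0], [0, 0, 0.1239]]
    - [255, [-9.7, 20.6, 0], [0, 0, 0.1239]]
    - [255, [-9.7, 20.6, 0], [0, 0, 0.1239]]

```text
time_s: 29.05
ee_pos: [600.2, -212.7, 150.3]
ee_rot: [-179.9, 0.0, 20.9]
force: [-0.1, 0.2, -0.6]
gripper_width: 65.4
gripper_force: 20.0
```

Emit:
servo_tool:
  steps:
    - [255, [-9.7, 20.6, 0], [0, 0, 0.1239]]
    - [255, [-9.7, 20.6, 0], [0, 0, 0.1239]]
    - [255, [-9.7, 20.6, 0], [0, 0, 0.1239]]
    - [255, [0, 0, 15], [0, 0, 0]]
    - [255, [0, 0, 15], [0, 0, 0]]
    - [255, [0, 0, 15], [0, 0, 0]]
    - [255, [0, 0, 15], [0, 0, 0]]
    - [255, [0, 0, 0], [0, 0, 0]]
    - [255, [0, 0, 0], [0, 0, 0]]
    - [255, [0, 0, 0], [0, 0, 0]]

```text
time_s: 30.05
ee_pos: [587.5, -278.8, 91.7]
ee_rot: [-180.0, -0.1, -0.1]
force: [-0.2, 0.3, -1.0]
gripper_width: 66.0
gripper_force: 20.0
```

```bash
python3 g.py n 585.7 -278 47.5 -0.1 9
```

```text
[ 587.49108794 -278.82599152   91.68956213] [-1.79986598e+02 -5.72103579e-02 -1.19672117e-01] 66.04792284754538 19.9999138712883
rows 9 [-0.2, -0.1, 4.9] [-0.0, -0.0001, -0.0]
```

Emit:
servo_tool:
  steps:
    - [255, [-0.3, -0.1, 5], [0, 0, 0]]
    - [255, [-0.3, -0.1, 5], [0, 0, 0]]
    - [255, [-0.3, -0.1, 5], [0, 0, 0]]
    - [255, [-0.3, -0.1, 5], [0, 0, 0]]
    - [255, [-0.3, -0.1, 5], [0, 0, 0]]
    - [255, [-0.3, -0.1, 5], [0, 0, 0]]
    - [255, [0, -0.1, 5], [0, 0, 0]]
    - [255, [0, -0.1, 5], [0, 0, 0]]
    - [255, [0, 0, 4], [0, 0, 0]]
    - [255, [0, 0, 0], [0, 0, 0]]

```text
time_s: 31.05
ee_pos: [585.3, -277.8, 46.9]
ee_rot: [-180.0, 0.0, -0.1]
force: [0.6, 0.2, -0.7]
gripper_width: 65.4
gripper_force: 20.0
```

Emit:
servo_tool:
  steps:
    - [0, [0, 0, 1], [0, 0, 0]]
    - [0, [0, 0, 0], [0, 0, 0]]
    - [0, [0, 0, 0], [0, 0, 0]]
    - [0, [0, 0, 0], [0, 0, 0]]
    - [0, [0, 0, 0], [0, 0, 0]]
    - [0, [0, 0, -10], [0, 0, 0]]
    - [0, [0, 0, -30], [0, 0, 0]]
    - [0, [0, 0, -40], [0, 0, 0]]
    - [0, [0, 0, -40], [0, 0, 0]]
    - [0, [0, 0, 0], [0, 0, 0]]

```text
time_s: 32.05
ee_pos: [588.5, -279.5, 173.5]
ee_rot: [179.7, -0.7, -0.1]
force: [0.5, -0.7, -0.2]
gripper_width: 91.3
gripper_force: 0.0
```

```bash
cat > z.py <<'E'
from heels import *
s=state(); print(s['ee_pos'],s['ee_rot'])
p=grab('wrist'); save(p,'z.png')
for h in heels(p,42,34,50): r=h[2]; print(h[0],h[1],np.round(r[0],1),np.round(r[1],1),round(r[2],1), 'z',np.round(np.nanpercentile(cloud(p)[int(h[0][1])-8:int(h[0][1])+9:8,int(h[0][0])-8:int(h[0][0])+9:8,2],[0,50,100]),1))
E
python3 z.py; python3 g.py n 595.8 48.4 180 92 13
```

```text
[ 588.46505248 -279.49043959  173.4731788 ] [ 1.79700279e+02 -6.91762857e-01 -1.22821969e-01]
[ 30. 180.] 3046 [610.5 -60.2] [57.1 46.4] 89.1 z [43.2 45.1 47. ]
[276. 191.] 1880 [ 598.2 -277. ] [64.  22.8] 89.8 z [41.2 41.8 42.3]
[ 586.96618251 -278.75934996  170.29861811] [ 1.79840056e+02 -4.09135852e-01 -1.25138908e-01] 90.93963060324336 0.0
rows 13 [19.5, -20.2, -0.7] [0.0006, -0.0003, -0.1237]
```

Emit:
servo_tool:
  steps:
    - [0, [19.5, -20.2, -0.7], [0, 0, -0.1237]]
    - [0, [19.5, -20.2, -0.7], [0, 0, -0.1237]]
    - [0, [19.5, -20.2, -0.7], [0, 0, -0.1237]]
    - [0, [19.5, -20.2, -0.7], [0, 0, -0.1237]]
    - [0, [19.5, -20.2, -0.7], [0, 0, -0.1237]]
    - [0, [19.5, -20.2, -0.7], [0, 0, -0.1237]]
    - [0, [19.5, -20.2, -0.7], [0, 0, -0.1237]]
    - [0, [19.5, -20.2, -0.7], [0, 0, -0.1237]]
    - [0, [19.5, -20.2, -0.7], [0, 0, -0.1237]]
    - [0, [19.5, -20.2, -0.7], [0, 0, -0.1237]]

```text
time_s: 33.1
ee_pos: [640.2, -19.2, 171.8]
ee_rot: [-179.8, -0.0, 71.1]
force: [0.9, 0.1, -0.9]
gripper_width: 91.3
gripper_force: 0.0
```

Emit:
servo_tool:
  steps:
    - [0, [19.5, -20.2, -0.7], [0, 0, -0.1237]]
    - [0, [19.5, -20.2, -0.7], [0, 0, -0.1237]]
    - [0, [19.5, -20.2, -0.7], [0, 0, -0.1237]]
    - [0, [0, 0, 0], [0, 0, 0]]
    - [0, [0, 0, 0], [0, 0, 0]]
    - [0, [0, 0, 0], [0, 0, 0]]
    - [0, [0, 0, 0], [0, 0, 0]]
    - [0, [0, 0, 0], [0, 0, 0]]
    - [0, [0, 0, 0], [0, 0, 0]]
    - [0, [0, 0, 0], [0, 0, 0]]

```text
time_s: 34.1
ee_pos: [594.4, 48.8, 175.1]
ee_rot: [-180.0, -0.1, 92.0]
force: [0.1, 0.9, -0.7]
gripper_width: 91.1
gripper_force: 0.0
```

```bash
python3 g.py h 595.8 48.4 47.5 92 9
```

```text
[594.39586695  48.837565   175.11241471] [-1.79973559e+02 -5.23635245e-02  9.19790508e+01] 91.13635624106169 0.0
[281. 189.] 2174 [595.9  60.5] [65.4 27.3] 2.0
[143. 193.] 1457 [472.9  54.9] [60.3 24.6] 2.0
rows 9 [-0.1, 0.2, 14.2] [-0.0001, -0.0001, -0.0]
```

Emit:
servo_tool:
  steps:
    - [0, [0, 0.2, 14], [0, 0, 0]]
    - [0, [0, 0.2, 14], [0, 0, 0]]
    - [0, [0, 0.2, 14], [0, 0, 0]]
    - [0, [0, 0.2, 14], [0, 0, 0]]
    - [0, [0, 0.2, 14], [0, 0, 0]]
    - [0, [0, 0.2, 14], [0, 0, 0]]
    - [0, [0, 0.2, 14], [0, 0, 0]]
    - [0, [0, 0, 14], [0, 0, 0]]
    - [0, [0, 0, 14], [0, 0, 0]]
    - [0, [0, 0, 0], [0, 0, 0]]

```text
time_s: 35.15
ee_pos: [594.2, 49.2, 47.2]
ee_rot: [-179.7, -0.0, 92.0]
force: [-0.0, -0.2, -0.2]
gripper_width: 91.3
gripper_force: 0.0
```

Emit:
servo_tool:
  squeeze: 20
  steps:
    - [255, [0, 0, 0], [0, 0, 0]]
    - [255, [0, 0, 0], [0, 0, 0]]
    - [255, [0, 0, 0], [0, 0, 0]]
    - [255, [0, 0, 0], [0, 0, 0]]
    - [255, [0, 0, 0], [0, 0, 0]]
    - [255, [0, 0, 0], [0, 0, 0]]
    - [255, [0, 0, -3], [0, 0, 0]]
    - [255, [0, 0, -20], [0, 0, 0]]
    - [255, [0, 0, -40], [0, 0, 0]]
    - [255, [0, 0, -40], [0, 0, 0]]

```text
time_s: 36.15
ee_pos: [594.6, 49.1, 152.3]
ee_rot: [-179.8, -0.0, 92.0]
force: [0.8, -0.3, -0.4]
gripper_width: 67.9
gripper_force: 19.6
```

```bash
python3 g.py n 585.6 -390.8 150 -0.1 13
```

```text
[594.5617701   49.14809447 152.29793726] [-1.79779748e+02 -4.70003339e-02  9.20151336e+01] 67.86662092661868 19.627741193398833
rows 13 [-29.2, 23.9, 0.1] [-0.0003, 0.0002, 0.1237]
```

Emit:
servo_tool:
  steps:
    - [255, [-15, 12, 0], [0, 0, 0.06]]
    - [255, [-29, 24, 0], [0, 0, 0.124]]
    - [255, [-29, 24, 0], [0, 0, 0.124]]
    - [255, [-29, 24, 0], [0, 0, 0.124]]
    - [255, [-29, 24, 0], [0, 0, 0.124]]
    - [255, [-29, 24, 0], [0, 0, 0.124]]
    - [255, [-29, 24, 0], [0, 0, 0.124]]
    - [255, [-29, 24, 0], [0, 0, 0.124]]
    - [255, [-29, 24, 0], [0, 0, 0.124]]
    - [255, [-29, 24, 0], [0, 0, 0.124]]

```text
time_s: 37.15
ee_pos: [662.3, -283.8, 151.0]
ee_rot: [-179.9, 0.0, 24.3]
force: [0.1, -0.8, -0.0]
gripper_width: 67.8
gripper_force: 19.6
```

```bash
python3 g.py n 585.6 -390.8 150 -0.1 5
```

```text
[ 662.27337468 -283.75062066  150.98420219] [-1.79882461e+02  4.76429184e-02  2.43460243e+01] 67.75629740326087 19.620927991345525
rows 5 [-20.4, 17.0, 0.2] [-0.0004, 0.0003, 0.0853]
```

Emit:
servo_tool:
  steps:
    - [255, [-20.4, 17, 0], [0, 0, 0.0853]]
    - [255, [-20.4, 17, 0], [0, 0, 0.0853]]
    - [255, [-20.4, 17, 0], [0, 0, 0.0853]]
    - [255, [-20.4, 17, 0], [0, 0, 0.0853]]
    - [255, [-20.4, 17, 0], [0, 0, 0.0853]]
    - [255, [0, 0, 0], [0, 0, 0]]
    - [255, [0, 0, 0], [0, 0, 0]]
    - [255, [0, 0, 0], [0, 0, 0]]
    - [255, [0, 0, 0], [0, 0, 0]]
    - [255, [0, 0, 0], [0, 0, 0]]

```text
time_s: 38.15
ee_pos: [587.1, -389.1, 151.7]
ee_rot: [-179.9, 0.0, 0.3]
force: [-1.0, -0.4, -0.5]
gripper_width: 68.1
gripper_force: 19.6
```

```bash
python3 g.py n 585.6 -390.8 80 -0.1 8; python3 - <<'E'
from h import *
p=grab('wrist'); W=cloud(p); s=state(); L=(W-T(s)[:3,3])@T(s)[:3,:3]
c=p['color'].astype(int)
m=(c[:,:,1]/np.maximum(c[:,:,0],1)<.69)&(c[:,:,0]>45)&(abs(L[:,:,0])<40)&(abs(L[:,:,1])<45)&(L[:,:,2]>-10)&(L[:,:,2]<60)
q=L[m]; print(len(q), np.percentile(q,[2,50,98],axis=0).round(1))
t=q[q[:,2]<np.percentile(q[:,2],50)]
A=np.c_[np.ones(len(t)),t[:,:2]]
print('topplane',np.linalg.lstsq(A,t[:,2],rcond=None)[0])
save(p,'held.png'); cv2.imwrite('pics/heldc.png',p['color'][100:380,130:430,::-1])
E
```

```text
[ 587.08696122 -389.12776541  151.711844  ] [-1.79936726e+02  2.49526741e-02  2.76360168e-01] 68.06402884884685 19.62739985436201
rows 8 [-0.2, 0.2, 9.0] [-0.0001, 0.0001, 0.0008]
9589 [[-13.4 -33.3   1. ]
 [  9.4  -1.4   7. ]
 [ 22.8  29.3  32.1]]
topplane [ 5.59952906e+00  5.38111058e-03 -1.45704483e-01]
```

View pics/heldc.png

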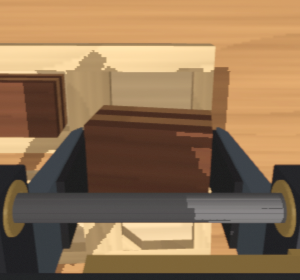

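Emit:
servo_tool:
  steps:
    - [255, [-0.4, 0.4, 14], [0, 0, 0.001]]
    - [255, [-0.4, 0.4, 14], [0, 0, 0.001]]
    - [255, [-0.4, 0.4, 14], [0, 0, 0.001]]
    - [255, [-0.2, 0.2, 14], [0, 0, 0.001]]
    - [255, [0, 0, 14], [0, 0, 0.001]]
    - [255, [0, 0, 14], [0, 0, 0.001]]
    - [255, [0, 0, 5], [0, 0, 0]]
    - [255, [0, 0, 4], [0, 0, 0]]
    - [255, [0, 0, 3], [0, 0, 0]]
    - [255, [0, 0, 0], [0, 0, 0]]

```text
time_s: 39.2
ee_pos: [585.2, -391.2, 56.1]
ee_rot: [-180.0, -0.0, -0.2]
force: [-1.2, -0.0, -0.4]
gripper_width: 67.5
gripper_force: 19.6
```

Emit:
servo_tool:
  steps:
    - [255, [0, 0, 1.5], [0, 0, 0]]
    - [255, [0, 0, 1.5], [0, 0, 0]]
    - [255, [0, 0, 1], [0, 0, 0]]
    - [255, [0, 0, 0], [0, 0, 0]]
    - [255, [0, 0, 0], [0, 0, 0]]
    - [255, [0, 0, 0], [0, 0, 0]]
    - [255, [0, 0, 0], [0, 0, 0]]
    - [255, [0, 0, 0], [0, 0, 0]]
    - [255, [0, 0, 0], [0, 0, 0]]
    - [255, [0, 0, 0], [0, 0, 0]]

```text
time_s: 40.2
ee_pos: [585.3, -391.2, 52.3]
ee_rot: [-180.0, -0.0, -0.1]
force: [-0.6, 1.4, 4.1]
gripper_width: 67.6
gripper_force: 19.7
```

Emit:
servo_tool:
  steps:
    - [0, [0, 0, 0], [0, 0, 0]]
    - [0, [0, 0, 0], [0, 0, 0]]
    - [0, [0, 0, 0], [0, 0, 0]]
    - [0, [0, 0, 0], [0, 0, 0]]
    - [0, [0, 0, 0], [0, 0, 0]]
    - [0, [0, 0, -10], [0, 0, 0]]
    - [0, [0, 0, -30], [0, 0, 0]]
    - [0, [0, 0, -40], [0, 0, 0]]
    - [0, [0, 0, -40], [0, 0, 0]]
    - [0, [0, 0, 0], [0, 0, 0]]

```text
time_s: 41.2
ee_pos: [588.1, -393.4, 180.2]
ee_rot: [179.6, -0.7, -0.1]
force: [0.0, 0.3, 0.5]
gripper_width: 91.2
gripper_force: 0.0
```

```bash
cat > z.py <<'E'
from heels import *
s=state(); print(s['ee_pos'],s['ee_rot'])
p=grab('wrist'); save(p,'z.png'); W=cloud(p); c=p['color'].astype(int)
import sys
for x,y in [(585.7,-277.8),(585.6,-390.9),(457.4,-285.4),(461.7,-397.4)]:
    m=(abs(W[:,:,0]-x)<40)&(abs(W[:,:,1]-y)<45)&(W[:,:,2]>36)&(W[:,:,2]<60)&(c[:,:,1]/np.maximum(c[:,:,0],1)<.69)&(c[:,:,0]>45); m[215:]=0
    m=cv2.morphologyEx(m.astype(np.uint8),cv2.MORPH_OPEN,np.ones((3,3),np.uint8))>0
    if m.sum()>200:
        q=W[m]; d=q-q.mean(0); pl=np.linalg.lstsq(np.c_[np.ones(len(q)),d[:,:2]],q[:,2],rcond=None)[0]
        r=cv2.minAreaRect(onplane(p,np.argwhere(m)[:,::-1].astype(float),42)[:,:2].astype(np.float32))
        print((x,y),m.sum(),'z,slopes',pl.round(3),'rect',np.round(r[0],1),np.round(r[1],1),round(r[2],1))
E
python3 z.py; python3 g.py n 473.3 33.3 180 93.9 14
```

```text
[ 588.09204413 -393.37951158  180.15637675] [ 1.79582244e+02 -6.61379103e-01 -1.43629629e-01]
(585.7, -277.8) 2725 z,slopes [ 4.1552e+01 -1.0000e-02  3.0000e-03] rect [ 592.2 -278.6] [66.8 33.8] 89.8
(585.6, -390.9) 2617 z,slopes [ 4.1655e+01 -6.0000e-03 -0.0000e+00] rect [ 591.6 -393.7] [64.6 33.9] 89.8
[ 586.74791213 -392.47495531  176.76199678] [ 1.79764164e+02 -3.92213975e-01 -1.44231270e-01] 91.42924618681124 0.0
rows 14 [16.9, -31.0, -0.3] [0.0006, -0.0001, -0.1172]
```

Emit:
servo_tool:
  steps:
    - [0, [16.9, -31, -0.3], [0, 0, -0.1172]]
    - [0, [16.9, -31, -0.3], [0, 0, -0.1172]]
    - [0, [16.9, -31, -0.3], [0, 0, -0.1172]]
    - [0, [16.9, -31, -0.3], [0, 0, -0.1172]]
    - [0, [16.9, -31, -0.3], [0, 0, -0.1172]]
    - [0, [16.9, -31, -0.3], [0, 0, -0.1172]]
    - [0, [16.9, -31, -0.3], [0, 0, -0.1172]]
    - [0, [16.9, -31, -0.3], [0, 0, -0.1172]]
    - [0, [16.9, -31, -0.3], [0, 0, -0.1172]]
    - [0, [16.9, -31, -0.3], [0, 0, -0.1172]]

```text
time_s: 42.25
ee_pos: [575.5, -56.5, 174.1]
ee_rot: [-179.9, -0.0, 67.3]
force: [-0.7, -0.5, -0.2]
gripper_width: 91.1
gripper_force: 0.0
```

```bash
python3 g.py n 473.3 13 180 93.9 5
```

```text
[575.45232684 -56.48373051 174.07920993] [-1.79856023e+02 -1.99582014e-02  6.73036779e+01] 91.13453609244185 0.0
rows 5 [9.4, -23.1, -1.1] [-0.0005, -0.0002, -0.0928]
```

Emit:
servo_tool:
  steps:
    - [0, [5.5, -23, -1], [0, 0, -0.0928]]
    - [0, [5.5, -23, -1], [0, 0, -0.0928]]
    - [0, [5.5, -23, -1], [0, 0, -0.0928]]
    - [0, [5.5, -23, -1], [0, 0, -0.0928]]
    - [0, [5.5, -23, -1], [0, 0, -0.0928]]
    - [0, [0, 0, 0], [0, 0, 0]]
    - [0, [0, 0, 0], [0, 0, 0]]
    - [0, [0, 0, 0], [0, 0, 0]]
    - [0, [0, 0, 0], [0, 0, 0]]
    - [0, [0, 0, 0], [0, 0, 0]]

```text
time_s: 43.25
ee_pos: [471.6, -7.2, 180.0]
ee_rot: [-180.0, -0.1, 93.5]
force: [-0.4, 0.6, -0.8]
gripper_width: 91.4
gripper_force: 0.0
```

```bash
cat > d.py <<'E'
from heels import *
p=grab('wrist'); save(p,'d.png'); W=cloud(p); print(state()['ee_pos'],state()['ee_rot'])
for h in heels(p,44,36,60):
    r=h[2]; u,v=h[0].astype(int)
    q=W[max(v-30,0):v+31,max(u-30,0):u+31].reshape(-1,3); q=q[(q[:,2]>38)&(q[:,2]<58)]; q=q[abs(q[:,2]-np.median(q[:,2]))<7]; d=q-q.mean(0)
    pl=np.linalg.lstsq(np.c_[np.ones(len(q)),d[:,:2]],q[:,2],rcond=None)[0]
    print(h[0],h[1],np.round(r[0],1),np.round(r[1],1),round(r[2],1),'plane',pl.round(3))
E
python3 d.py;python3 g.py n 473.3 33.3 180 93.9 8
```

```text
[471.44498913  -7.19766231 179.97609312] [-1.79965164e+02 -5.33975305e-02  9.35567889e+01]
[284. 157.] 4687 [472.9  34.1] [61.3 65.1] 3.5 plane [4.3793e+01 2.0000e-03 0.0000e+00]
[471.44498913  -7.19766231 179.97609312] [-1.79965164e+02 -5.33975305e-02  9.35567889e+01] 90.82654318292721 0.0
rows 8 [5.0, 0.6, -0.0] [-0.0001, -0.0001, -0.0007]
```

Emit:
servo_tool:
  steps:
    - [0, [10.5, 0.2, 0], [0, 0, 0]]
    - [0, [10.5, 0.2, 5], [0, 0, 0]]
    - [0, [10.5, 0, 15], [0, 0, 0]]
    - [0, [0, 0, 20], [0, 0, 0]]
    - [0, [0, 0, 20], [0, 0, 0]]
    - [0, [0, 0, 20], [0, 0, 0]]
    - [0, [0, 0, 20], [0, 0, 0]]
    - [0, [0, 0, 20], [0, 0, 0]]
    - [0, [0, 0, 13], [0, 0, 0]]
    - [0, [0, 0, 0], [0, 0, 0]]

```text
time_s: 44.3
ee_pos: [467.8, 25.3, 45.5]
ee_rot: [-179.7, -0.1, 93.6]
force: [-1.0, 0.9, 0.1]
gripper_width: 91.3
gripper_force: 0.0
```

Emit:
servo_tool:
  squeeze: 20
  steps:
    - [255, [0, 0, 0], [0, 0, 0]]
    - [255, [0, 0, 0], [0, 0, 0]]
    - [255, [0, 0, 0], [0, 0, 0]]
    - [255, [0, 0, 0], [0, 0, 0]]
    - [255, [0, 0, 0], [0, 0, 0]]
    - [255, [0, 0, 0], [0, 0, 0]]
    - [255, [0, 0, -3], [0, 0, 0]]
    - [255, [0, 0, -20], [0, 0, 0]]
    - [255, [0, 0, -40], [0, 0, 0]]
    - [255, [0, 0, -40], [0, 0, 0]]

```text
time_s: 45.3
ee_pos: [467.7, 24.4, 150.3]
ee_rot: [-179.7, -0.1, 93.6]
force: [1.1, 0.1, -1.6]
gripper_width: 61.6
gripper_force: 20.0
```

```bash
python3 g.py n 457.8 -295.4 150 92.2 10
```

```text
[467.69642164  24.36062666 150.34975742] [-1.79704475e+02 -5.81934402e-02  9.35858270e+01] 61.633994865552246 19.99703899025917
rows 10 [-31.9, -2.6, 0.0] [-0.0005, -0.0001, 0.0024]
```

Emit:
servo_tool:
  steps:
    - [255, [-16, -1, 0], [0, 0, 0.002]]
    - [255, [-34, -2.6, 0], [0, 0, 0.0024]]
    - [255, [-34, -2.6, 0], [0, 0, 0.0024]]
    - [255, [-34, -2.6, 0], [0, 0, 0.0024]]
    - [255, [-34, -2.6, 0], [0, 0, 0.0024]]
    - [255, [-34, -2.6, 0], [0, 0, 0.0024]]
    - [255, [-34, -2.6, 0], [0, 0, 0.0024]]
    - [255, [-34, -2.6, 0], [0, 0, 0.0024]]
    - [255, [-34, -2.6, 0], [0, 0, 0.0024]]
    - [255, [-31, -2.6, 0], [0, 0, 0.0024]]

```text
time_s: 46.3
ee_pos: [460.3, -296.4, 149.3]
ee_rot: [-179.9, -0.1, 92.2]
force: [0.1, -0.3, -1.2]
gripper_width: 62.2
gripper_force: 20.0
```

```bash
python3 g.py n 457.8 -294.8 46 92.2 8
```

```text
[ 460.32900741 -296.41293559  149.25273687] [-1.79850201e+02 -1.41213537e-01  9.21998497e+01] 62.2387369652371 19.998043198138475
rows 8 [0.2, -0.3, 12.9] [-0.0003, -0.0003, 0.0]
```

Emit:
servo_tool:
  steps:
    - [255, [0.2, -0.3, 13], [0, 0, 0]]
    - [255, [0.2, -0.3, 13], [0, 0, 0]]
    - [255, [0.2, -0.3, 13], [0, 0, 0]]
    - [255, [0.2, -0.3, 13], [0, 0, 0]]
    - [255, [0.2, -0.3, 13], [0, 0, 0]]
    - [255, [0.2, -0.3, 13], [0, 0, 0]]
    - [255, [0.2, 0, 4], [0, 0, 0]]
    - [255, [0, 0, 0], [0, 0, 0]]
    - [255, [0, 0, 0], [0, 0, 0]]
    - [255, [0, 0, 0], [0, 0, 0]]

```text
time_s: 47.3
ee_pos: [460.0, -294.2, 68.6]
ee_rot: [180.0, -0.0, 92.2]
force: [-0.8, 0.0, -0.7]
gripper_width: 61.6
gripper_force: 20.0
```

Emit:
servo_tool:
  steps:
    - [255, [-0.5, -1, 0], [0, 0, 0]]
    - [255, [0, -1, 0], [0, 0, 0]]
    - [255, [0, 0, 5], [0, 0, 0]]
    - [255, [0, 0, 5], [0, 0, 0]]
    - [255, [0, 0, 5], [0, 0, 0]]
    - [255, [0, 0, 4], [0, 0, 0]]
    - [255, [0, 0, 3], [0, 0, 0]]
    - [255, [0, 0, 0], [0, 0, 0]]
    - [255, [0, 0, 0], [0, 0, 0]]
    - [255, [0, 0, 0], [0, 0, 0]]

```text
time_s: 48.3
ee_pos: [457.6, -294.4, 46.0]
ee_rot: [-180.0, -0.1, 92.2]
force: [0.1, 0.4, 1.9]
gripper_width: 61.6
gripper_force: 20.0
```

Seated without resistance; release and retreat, then check.

Emit:
servo_tool:
  steps:
    - [0, [0, 0, 0], [0, 0, 0]]
    - [0, [0, 0, 0], [0, 0, 0]]
    - [0, [0, 0, 0], [0, 0, 0]]
    - [0, [0, 0, 0], [0, 0, 0]]
    - [0, [0, 0, 0], [0, 0, 0]]
    - [0, [0, 0, -10], [0, 0, 0]]
    - [0, [0, 0, -30], [0, 0, 0]]
    - [0, [0, 0, -40], [0, 0, 0]]
    - [0, [0, 0, -40], [0, 0, 0]]
    - [0, [0, 0, 0], [0, 0, 0]]

```text
time_s: 49.3
ee_pos: [460.7, -296.6, 172.4]
ee_rot: [179.4, 0.4, 92.2]
force: [0.8, -0.3, 0.3]
gripper_width: 90.7
gripper_force: 0.0
```

```bash
python3 z.py; python3 g.py n 604 -80 180 97 10
```

```text
[ 460.7225581  -296.63251769  172.44342832] [179.42021921   0.3835726   92.23145241]
(585.7, -277.8) 3770 z,slopes [ 4.184e+01  1.300e-02 -2.000e-03] rect [ 582.8 -274.6] [62.1 49. ] 89.7
(457.4, -285.4) 3897 z,slopes [ 4.179e+01  2.000e-03 -3.000e-03] rect [ 457.  -280.7] [61.1 56.6] 2.0
[ 459.27760165 -295.62093208  169.57503307] [179.66834528   0.20325822  92.23703377] 91.31431843585437 0.0
rows 10 [20.4, 16.1, -1.0] [0.0006, 0.0004, -0.0083]
```

Emit:
servo_tool:
  steps:
    - [0, [20.4, 16.1, -1], [0, 0, -0.0083]]
    - [0, [20.4, 16.1, -1], [0, 0, -0.0083]]
    - [0, [20.4, 16.1, -1], [0, 0, -0.0083]]
    - [0, [20.4, 16.1, -1], [0, 0, -0.0083]]
    - [0, [20.4, 16.1, -1], [0, 0, -0.0083]]
    - [0, [20.4, 16.1, -1], [0, 0, -0.0083]]
    - [0, [20.4, 16.1, -1], [0, 0, -0.0083]]
    - [0, [20.4, 16.1, -1], [0, 0, -0.0083]]
    - [0, [20.4, 16.1, -1], [0, 0, -0.0083]]
    - [0, [0, 0, 0], [0, 0, 0]]

```text
time_s: 50.35
ee_pos: [589.7, -98.6, 173.9]
ee_rot: [-179.9, -0.1, 96.7]
force: [0.0, 0.0, -0.6]
gripper_width: 91.0
gripper_force: 0.0
```

```bash
python3 d.py;python3 g.py n 604 -50 180 97 8
```

```text
[588.74181552 -99.92448153 173.82749226] [-1.79851945e+02 -8.62190594e-02  9.66478571e+01]
[299. 150.] 5001 [601.  -49.4] [66.6 61.3] 88.0 plane [4.4402e+01 1.5700e-01 1.0000e-02]
[588.74181552 -99.92448153 173.82749226] [-1.79851945e+02 -8.62190594e-02  9.66478571e+01] 90.92313271567357 0.0
rows 8 [6.0, 2.6, -0.8] [-0.0003, -0.0002, -0.0008]
```

```bash
cat > t.py <<'E'
from h import *
n=np.array([-.157,-.005,1]); n/=np.linalg.norm(n); z=-n; t=np.radians(88); x=np.array([np.cos(t),np.sin(t),0]); x-=x@z*z; x/=np.linalg.norm(x)
R=np.c_[x,np.cross(z,x),z]
G=pose(600.2,-59.4,47.4,R=R); U=G.copy(); U[:3,3]-=100*z
A=T(state()); print(A[:3,3],state()['ee_rot']); step(A,U,9); step(A,G,9)
E
python3 t.py
```

```text
[588.74181552 -99.92448153 173.82749226] [-1.79851945e+02 -8.62190594e-02  9.66478571e+01]
rows 9 [4.5, -0.4, 3.1] [-0.0176, -0.0003, 0.0166]
rows 9 [4.4, 0.5, 14.1] [-0.0176, -0.0003, 0.0166]
```

Emit:
servo_tool:
  steps:
    - [0, [4.5, -0.4, 3.1], [-0.0176, 0, 0.0166]]
    - [0, [4.5, -0.4, 3.1], [-0.0176, 0, 0.0166]]
    - [0, [4.5, -0.4, 3.1], [-0.0176, 0, 0.0166]]
    - [0, [4.5, -0.4, 3.1], [-0.0176, 0, 0.0166]]
    - [0, [4.5, -0.4, 3.1], [-0.0176, 0, 0.0166]]
    - [0, [4.5, -0.4, 3.1], [-0.0176, 0, 0.0166]]
    - [0, [4.5, -0.4, 3.1], [-0.0176, 0, 0.0166]]
    - [0, [4.5, -0.4, 3.1], [-0.0176, 0, 0.0166]]
    - [0, [4.5, -0.4, 3.1], [-0.0176, 0, 0.0166]]
    - [0, [0, 0, 0], [0, 0, 0]]

```text
time_s: 51.4
ee_pos: [583.4, -61.1, 146.0]
ee_rot: [171.2, -0.7, 88.0]
force: [0.0, 0.3, 0.0]
gripper_width: 91.4
gripper_force: 0.0
```

```bash
python3 d.py; python3 t.py
```

```text
[584.12285577 -61.31212411 146.47235336] [171.12172086  -0.70981872  87.97980526]
[280. 183.] 3091 [601.8 -34.8] [38.7 62.1] 85.2 plane [4.4483e+01 1.5300e-01 2.0000e-03]
[584.12285577 -61.31212411 146.47235336] [171.12172086  -0.70981872  87.97980526]
rows 9 [0.2, 0.1, 0.0] [-0.0001, -0.0002, -0.0003]
rows 9 [0.1, 0.1, 11.2] [-0.0001, -0.0002, -0.0003]
```

Emit:
servo_tool:
  steps:
    - [0, [0.2, 0.1, 14], [0, 0, 0]]
    - [0, [0.2, 0.1, 14], [0, 0, 0]]
    - [0, [0.2, 0.1, 14], [0, 0, 0]]
    - [0, [0.2, 0.1, 14], [0, 0, 0]]
    - [0, [0.2, 0.1, 14], [0, 0, 0]]
    - [0, [0.2, 0.1, 12], [0, 0, 0]]
    - [0, [0, 0, 10], [0, 0, 0]]
    - [0, [0, 0, 8], [0, 0, 0]]
    - [0, [0, 0, 0], [0, 0, 0]]
    - [0, [0, 0, 0], [0, 0, 0]]

```text
time_s: 52.45
ee_pos: [601.9, -58.8, 48.6]
ee_rot: [171.0, -0.7, 88.0]
force: [-0.6, -0.2, -0.0]
gripper_width: 91.2
gripper_force: 0.0
```

Emit:
servo_tool:
  squeeze: 20
  steps:
    - [255, [0, 0, 0], [0, 0, 0]]
    - [255, [0, 0, 0], [0, 0, 0]]
    - [255, [0, 0, 0], [0, 0, 0]]
    - [255, [0, 0, 0], [0, 0, 0]]
    - [255, [0, 0, 0], [0, 0, 0]]
    - [255, [0, 0, 0], [0, 0, 0]]
    - [255, [0, 0, -3], [0, 0, 0]]
    - [255, [0, 0, -20], [0, 0, 0]]
    - [255, [0, 0, -40], [0, 0, 0]]
    - [255, [0, 0, -40], [0, 0, 0]]

```text
time_s: 53.45
ee_pos: [585.2, -59.5, 150.6]
ee_rot: [171.1, -0.7, 88.0]
force: [0.9, -0.2, -0.6]
gripper_width: 61.9
gripper_force: 20.0
```

```bash
python3 g.py n 462.1 -407 150 92.2 10
```

```text
[585.15914333 -59.51389967 150.58308798] [171.0675549   -0.73283455  87.99091248] 61.94538274624649 19.998517921194434
rows 10 [-34.8, -12.2, -1.2] [0.0156, -0.0007, -0.0074]
```

Emit:
servo_tool:
  steps:
    - [255, [-18, -6, -3], [0.0078, 0, -0.0037]]
    - [255, [-36, -12.5, -1.5], [0.0156, -0.0007, -0.0074]]
    - [255, [-36, -12.5, -1.2], [0.0156, -0.0007, -0.0074]]
    - [255, [-36, -12.5, -1.2], [0.0156, -0.0007, -0.0074]]
    - [255, [-36, -12.5, -1.2], [0.0156, -0.0007, -0.0074]]
    - [255, [-36, -12.5, -1.2], [0.0156, -0.0007, -0.0074]]
    - [255, [-36, -12.5, -1.2], [0.0156, -0.0007, -0.0074]]
    - [255, [-36, -12.5, -1.2], [0.0156, -0.0007, -0.0074]]
    - [255, [-36, -12.5, -1.2], [0.0156, -0.0007, -0.0074]]
    - [255, [-30, -12, 0], [0.0156, -0.0007, -0.0074]]

```text
time_s: 54.45
ee_pos: [464.9, -397.2, 150.2]
ee_rot: [179.4, 0.0, 91.9]
force: [0.8, 0.1, -1.2]
gripper_width: 62.0
gripper_force: 20.0
```

```bash
cat > held.py <<'E'
from h import *
p=grab('wrist'); W=cloud(p); s=state(); L=(W-T(s)[:3,3])@T(s)[:3,:3]
c=p['color'].astype(int)
m=(c[:,:,1]/np.maximum(c[:,:,0],1)<.69)&(c[:,:,0]>45)&(abs(L[:,:,0])<60)&(abs(L[:,:,1])<32)&(L[:,:,2]>-6)&(L[:,:,2]<12)
q=L[m]; print(len(q), np.percentile(q,[1,50,99.5],axis=0).round(1))
print('topplane',np.linalg.lstsq(np.c_[np.ones(len(q)),q[:,:2]],q[:,2],rcond=None)[0].round(3))
E
python3 held.py; python3 g.py n 462.1 -407 80 92.2 8
```

```text
10636 [[ -6.5 -29.2   2.6]
 [ 18.9   0.7   4. ]
 [ 46.6  31.2  10.8]]
topplane [ 3.943e+00  8.000e-03 -1.000e-03]
[ 463.73781648 -401.70336525  149.94634195] [179.48999722   0.29169607  91.8627421 ] 61.781352144364874 19.99817387200892
rows 8 [-0.6, -0.3, 8.7] [0.0011, 0.0006, -0.0007]
```

Emit:
servo_tool:
  steps:
    - [255, [-0.6, -0.3, 12], [0.0011, 0.0006, -0.0007]]
    - [255, [-0.6, -0.3, 12], [0.0011, 0.0006, -0.0007]]
    - [255, [-0.6, -0.3, 12], [0.0011, 0.0006, -0.0007]]
    - [255, [-0.6, -0.3, 12], [0.0011, 0.0006, -0.0007]]
    - [255, [-0.6, -0.3, 12], [0.0011, 0.0006, -0.0007]]
    - [255, [-0.6, -0.3, 12], [0.0011, 0.0006, -0.0007]]
    - [255, [-0.6, -0.3, 5], [0.0011, 0.0006, -0.0007]]
    - [255, [-0.6, -0.3, 2], [0.0011, 0.0006, -0.0007]]
    - [255, [0, 0, 0], [0, 0, 0]]
    - [255, [0, 0, 0], [0, 0, 0]]

```text
time_s: 55.5
ee_pos: [463.8, -400.0, 71.6]
ee_rot: [179.9, -0.3, 92.3]
force: [0.3, -0.5, -0.5]
gripper_width: 61.9
gripper_force: 20.0
```

```bash
sed -i 's/L\[:,:,2\]<12/L[:,:,2]<6.5/' held.py; python3 held.py; python3 g.py n 462.1 -408 47 92.2 8
```

```text
10358 [[-11.1 -30.4   3. ]
 [ 13.7  -0.5   4.3]
 [ 41.7  30.    6. ]]
topplane [ 4.369e+00 -2.000e-03  0.000e+00]
[ 463.81384061 -399.96649858   71.67395209] [179.89884106  -0.25471298  92.2909496 ] 61.79715286820043 19.99874875880778
rows 8 [-1.0, -0.3, 3.1] [0.0002, -0.0006, 0.0002]
```

Emit:
servo_tool:
  steps:
    - [255, [-2.3, -0.7, 0], [0, 0.004, 0]]
    - [255, [-2.3, -0.7, 0], [0, 0, 0]]
    - [255, [-2.3, -0.6, 0], [0, 0, 0]]
    - [255, [0, 0, 2], [0, 0, 0]]
    - [255, [0, 0, 2], [0, 0, 0]]
    - [255, [0, 0, 2], [0, 0, 0]]
    - [255, [0, 0, 0], [0, 0, 0]]
    - [255, [0, 0, 0], [0, 0, 0]]
    - [255, [0, 0, 0], [0, 0, 0]]
    - [255, [0, 0, 0], [0, 0, 0]]

```text
time_s: 56.55
ee_pos: [461.9, -406.6, 65.1]
ee_rot: [179.9, -0.5, 92.3]
force: [0.4, -0.3, -1.3]
gripper_width: 62.2
gripper_force: 20.0
```

Emit:
servo_tool:
  steps:
    - [255, [0, 0, 4], [0, -0.008, 0]]
    - [255, [0, 0, 4], [0, 0, 0]]
    - [255, [0, 0, 4], [0, 0, 0]]
    - [255, [0, 0, 3], [0, 0, 0]]
    - [255, [0, 0, 2], [0, 0, 0]]
    - [255, [0, 0, 1], [0, 0, 0]]
    - [255, [0, 0, 0], [0, 0, 0]]
    - [255, [0, 0, 0], [0, 0, 0]]
    - [255, [0, 0, 0], [0, 0, 0]]
    - [255, [0, 0, 0], [0, 0, 0]]

```text
time_s: 57.55
ee_pos: [461.9, -406.6, 47.2]
ee_rot: [179.9, -0.1, 92.3]
force: [-0.0, -0.8, -0.9]
gripper_width: 61.8
gripper_force: 20.0
```

Emit:
servo_tool:
  steps:
    - [0, [0, 0, 0], [0, 0, 0]]
    - [0, [0, 0, 0], [0, 0, 0]]
    - [0, [0, 0, 0], [0, 0, 0]]
    - [0, [0, 0, 0], [0, 0, 0]]
    - [0, [0, 0, 0], [0, 0, 0]]
    - [0, [0, 0, -10], [0, 0, 0]]
    - [0, [0, 0, -30], [0, 0, 0]]
    - [0, [0, 0, -40], [0, 0, 0]]
    - [0, [0, 0, -40], [0, 0, 0]]
    - [0, [0, 0, 0], [0, 0, 0]]

```text
time_s: 58.55
ee_pos: [464.4, -409.1, 174.2]
ee_rot: [179.4, 0.5, 92.3]
force: [0.5, -0.6, 0.3]
gripper_width: 91.0
gripper_force: 0.0
```

```bash
python3 z.py; python3 g.py n 470 -250 360 0 13
```

```text
[ 464.39819417 -409.10842823  174.21719654] [179.40700177   0.46388957  92.29482599]
(585.7, -277.8) 5540 z,slopes [4.1806e+01 1.2000e-02 1.0000e-03] rect [ 583.  -278.2] [64.3 49.1] 89.9
(585.6, -390.9) 3523 z,slopes [ 4.1823e+01  1.1000e-02 -3.0000e-03] rect [ 582.7 -389.4] [59.1 48.9] 89.7
(457.4, -285.4) 6370 z,slopes [4.1759e+01 1.0000e-03 1.0000e-03] rect [ 457.1 -285.8] [61.2 63.9] 2.3
(461.7, -397.4) 3977 z,slopes [ 4.1764e+01  2.0000e-03 -2.0000e-03] rect [ 461.1 -393. ] [61.1 58.7] 2.1
[ 463.10790699 -407.95688768  171.08340936] [179.63155273   0.24311502  92.29417827] 91.25952709956982 0.0
rows 13 [10.7, -8.3, -14.6] [0.0006, -0.0001, 0.1239]
```

Emit:
servo_tool:
  steps:
    - [0, [10.7, -8.3, -14.6], [0, 0, 0.1239]]
    - [0, [10.7, -8.3, -14.6], [0, 0, 0.1239]]
    - [0, [10.7, -8.3, -14.6], [0, 0, 0.1239]]
    - [0, [10.7, -8.3, -14.6], [0, 0, 0.1239]]
    - [0, [10.7, -8.3, -14.6], [0, 0, 0.1239]]
    - [0, [10.7, -8.3, -14.6], [0, 0, 0.1239]]
    - [0, [10.7, -8.3, -14.6], [0, 0, 0.1239]]
    - [0, [10.7, -8.3, -14.6], [0, 0, 0.1239]]
    - [0, [10.7, -8.3, -14.6], [0, 0, 0.1239]]
    - [0, [10.7, -8.3, -14.6], [0, 0, 0.1239]]

```text
time_s: 59.6
ee_pos: [443.0, -280.2, 312.6]
ee_rot: [-179.8, 0.0, 21.0]
force: [0.1, -0.8, 0.3]
gripper_width: 91.3
gripper_force: 0.0
```

Emit:
servo_tool:
  steps:
    - [0, [10.7, -8.3, -14.6], [0, 0, 0.1239]]
    - [0, [10.7, -8.3, -14.6], [0, 0, 0.1239]]
    - [0, [10.7, -8.3, -14.6], [0, 0, 0.1239]]
    - [0, [0, -30, 0], [0, 0, 0]]
    - [0, [0, -30, 0], [0, 0, 0]]
    - [0, [0, -30, 0], [0, 0, 0]]
    - [0, [0, 0, 0], [0, 0, 0]]
    - [0, [0, 0, 0], [0, 0, 0]]
    - [0, [0, 0, 0], [0, 0, 0]]
    - [0, [0, 0, 0], [0, 0, 0]]

```text
time_s: 60.6
ee_pos: [468.4, -160.2, 356.7]
ee_rot: [-179.9, 0.0, -0.1]
force: [0.5, -0.1, -0.1]
gripper_width: 91.1
gripper_force: 0.0
```

```bash
python3 z.py; python3 - <<'E'
from h import *
p=grab('wrist'); c=p['color'].astype(int); W=cloud(p)
m=(np.ptp(c,axis=2)<25)&(c.min(2)>95)&(abs(W[:,:,0]-535)<125)&(abs(W[:,:,1]+55)<140)&(W[:,:,2]<40); m[210:]=0
r=fit2d(p,m,scoop_pts(3),[541,-167,93]); t=np.radians(r[0][2]); print('scoop',r,'mid',r[0][:2]+114*np.array([np.cos(t),np.sin(t)]))
hz=W[(abs(W[:,:,0]-r[0][0])<30)&(abs(W[:,:,1]-r[0][1])<8)][:,2]; print('handle top z',np.percentile(hz,[50,90]))
pl=W[m]; d=pl-pl.mean(0); print(pl[:,2].mean(),np.linalg.lstsq(np.c_[np.ones(len(d)),d[:,:2]],pl[:,2],rcond=None)[0])
E
sed -i 's/W\[:,:,2\]>26/W[:,:,2]>29/' chips.py; python3 chips.py 2>/dev/null
python3 - <<'E'
from h import *
p=grab('top'); W=cloud(p)
for n in ['tin','hammer','spool']:
    print(n,[(round(d['confidence'],2),np.round(d['at'])) for d in look_for(p,n)[:2]])
E
```

```text
[ 468.37686307 -160.1971286   356.71451361] [-1.79923576e+02  2.32368503e-03 -6.03553414e-02]
(585.7, -277.8) 1879 z,slopes [ 4.1812e+01 -1.0000e-03 -4.0000e-03] rect [ 584.9 -276.4] [65.  46.9] 89.9
(585.6, -390.9) 1912 z,slopes [ 4.1808e+01  4.0000e-03 -9.0000e-03] rect [ 584.1 -391.8] [67.  45.7] 89.9
(457.4, -285.4) 1707 z,slopes [ 4.1682e+01 -2.0000e-03 -3.0000e-03] rect [ 458.2 -284.6] [61.3 64.7] 2.1
(461.7, -397.4) 1746 z,slopes [ 4.1643e+01 -3.0000e-03 -5.0000e-03] rect [ 462.3 -395.8] [61.3 65.4] 2.5
scoop (array([ 543.19967893, -168.33848461,   93.59611955]), np.float64(0.010135303251445293)) mid [536.04926532 -54.56295304]
handle top z [78.76862946 79.89268301]
9.6570765794664 [ 9.65707658e+00  4.20993828e-03 -3.58068022e-02]
[ 468.39237841 -160.10758282  356.87940621] [-1.79922919e+02 -1.49730101e-02 -5.90117209e-02] [ 0.45207073  0.80807223 -0.17186867]
scene [392. 222.] 38 [490. 170.  37.]
scene [415. 231.] 52 [502. 216.  41.]
scene [452. 234.] 54 [491. 290.  39.]
scene [418. 247.] 58 [539. 224.  42.]
scene [433. 257.] 59 [552. 256.  37.]
scene [463. 257.] 68 [541. 312.  41.]
wrist [  4. 117.] 111 [533. 220.  38.]
wrist [ 14. 143.] 190 [498. 213.  41.]
wrist [ 50. 152.] 175 [485. 169.  36.]
top [179. 220.] 38 [544. 259.  36.]
top [191. 224.] 35 [532. 227.  41.]
top [158. 224.] 41 [533. 315.  40.]
top [194. 237.] 34 [496. 219.  40.]
top [211. 242.] 37 [481. 173.  38.]
top [166. 243.] 35 [482. 293.  39.]
tin [(0.94, array([327., 144.])), (0.43, array([282., 227.]))]
hammer [(0.56, array([260., 151.]))]
spool [(0.72, array([215., 283.]))]
```

```bash
python3 -c "
from h import *
print(ticket.job_done())"
```

```text
the job is handed in; nothing more can be done
None
```

I handed the job in at about 61 s. My last measurements showed all four heels flat in pockets of their own shape, all six off-cuts in the bin, the scoop flat and centred on its mat, and the tin, hammer and spool undisturbed; the hand-in returned no verdict.

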